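# Press a gilt bezel home on the ratchet case press and back the ram off

### The arm

A 7-joint arm with a two-finger parallel gripper is mounted at the origin on the work surface. World frame = base frame: x ahead of the robot, y to its left, z up, the work surface at z = 0. Lengths are in m, angles in rad, forces in N, time in s.
With the tool pointing down it reaches from about 0.425 to 0.925 m from the base axis. Payload 6.8 kg.
Tool frame: the origin (TCP) lies midway between the tips of the shut fingers; the grasp point (between the pads) lies env.pinch_z behind it (env.pinch_z is the distance from the TCP to the grasp point, in m); z points along the fingers, y is the direction in which the jaws open and shut (so a half turn about z gives the same grasp; the last joint's range is limited). The gripper opens to 85 mm and grips with 20 to 120 N. Pads are 22 mm wide; open, the fingers measure 114 mm over their backs; the gripper's body (76 mm by 85 mm) begins 54 mm behind the grasp point. The pads swing forward as they close: fully open they stand 13 mm farther back than shut.
Start: joints at [1.115, 0.477, 0.022, 1.555, -0.011, 1.109, -0.083], TCP at [0.23, -0.635, 0.231] pointing down, gripper open.
Joint ranges: [-2.96, 2.96], [-0.34, 2.1], [-1.41, 1.46], [0.24, 2.44], [-1.37, 4.51], [0.17, 1.92], [-2.96, 2.96]. Speed limits (rad/s): [2.39, 2.39, 3.14, 3.14, 3.14, 3.14, 3.14].

### API

Orientations are given as a unit quaternion [x, y, z, w].
In Python, from plant import env gives the robot as it stands. The module is installed in compiled form; this text tells all that it offers.
- The arm moves only by the tool step_arm, never from a script. Its argument "steps" is one flat list of numbers, 7 for each row, row after row: the shift along the tool's x, y, z each as a share of 0.75 m, from -1 to 1, then the turn, a rotation vector about the tool's x, y, z each as a share of 120 degrees, from -1 to 1, then the gripper command: -1 is fully open, 1 is shut, values between are in proportion. A call has 1 to 10 rows; each row is the pose to reach, as a shift and turn from the pose commanded when the call began, along the tool's axes at that moment; what a row does not reach only later rows make up. A row lasts 1/12 s, in which the tool goes at most 41.7 mm and 7.16 degrees, less where a joint would pass 70% of its speed; a pose out of reach is approached as far as the arm can. A call with a number of a shift or a turn outside -1 to 1 is refused whole. A call with a gripper value outside its range is refused whole. The fingers move at their own pace and stop on an object; "grip_force" is the grip in N (left out, the last holds). Time passes only in rows, so rows that repeat a pose let the fingers close. It gives the time, the measured TCP pose, the force and the opening at its end, in the units of the state.
- env.get_state(): the state, without advancing time (a new reading comes with each control period).
- env.grab_frame(name): name is "side" or "top" or "wrist"; returns the picture (420x560x3 uint8, red, green, blue); there is no depth.
- env.get_calibration(name): a dict with "camera_matrix" (3x3 intrinsics, pixels), "R" (3x3) and "t" (3): a world point X has camera coordinates R X + t; the wrist camera has in their place "T_tool_cam" (4x4, takes a point from camera to tool coordinates, whose origin is the TCP and whose axes are the flange's). Camera axes: x right, y down, z forward; pixel columns grow to the right and rows downward; lengths in m; the calibration is good to about 2 mm. A picture is of the moment at which its call begins: read the wrist's pose just before it. get_calibration takes no time and is no camera call.
- env.finish_job(): hands the job in, once; it reports no verdict.
The state is a dict: "time": time; "qpos": joint angles; "joint_velocities": joint speeds; "joint_efforts": joint torques, N m; "tcp_pos": TCP position; "ee_rot": TCP orientation; "force": force on the tool from outside, world axes, zero at the start; "wrist_torque": the same for the moment, N m; "grip_width": opening from 0.0 (shut) to 1.0 (fully open).
Only numpy, scipy, OpenCV 4.12 (cv2) and the standard library are available. Lean on these libraries where they do the work, as an engineer would, in place of code of your own. Each camera call takes 0.05 s, during which the arm holds its last target.

### The job

With the red-pinned pawl riding on the ratchet, click the case press's black knob clockwise until the proud gilt bezel is fully home against the wooden clock case, stopping there before the ram's rubber buffer is crushed. Then throw the pawl right over off the ratchet onto its stop, leave it there, and wind the ram back until its pad is at least a centimetre clear of the bezel. Work the press only by knob and pawl, never force the ratchet backwards, and leave the other things on the shelf alone.

Things in the scene. Friction and masses are not known exactly. Their poses are not given: they have to be found in the camera images.
- press: green cast-iron case press, base 170 x 400 x 16 mm, fixed. Origin on the shelf below the middle of the ratchet wheel. x points away from the robot (within 15 degrees), y left, z up. The ram leaves its sloping head to -y; the drum clock lies at that end
- head_face (a point): point of the head's sloping face at the ratchet wheel's axis, 115 mm above the shelf. Site z is the face's outward normal, 25 degrees from vertical, leaning towards the press's -x (the robot); point x runs up the slope, y left. Knob and pawl stand square to this face, so take them with the tool tilted 25 degrees
- knob_grip (a point): centre of the black bar knob (bar 78 x 16 x 22 mm high) on the brass ratchet wheel (86 mm across, 15 teeth). On the turning axis, half-way up the bar, 45 mm off the sloping face; below the bar, round a 28 mm hub, 20 mm is free down to the wheel. Site x runs along the bar to its white-dot end, z is the turning axis, outward
- knob (a joint): angle of knob and wheel, rad: 0 at the start, ram fully back (hard stop); grows clockwise seen looking down on the sloping face and feeds the ram 16 mm per rad. One tooth is 0.419 rad (6.7 mm). Turns with 0.05 N m, up to about 0.35 when pressing; stays where left, save that a loaded ram springs back to the last tooth
- pawl_pin (a point): the red upright thumb pin (12 mm diameter, 34 mm long, square to the sloping face) on the steel pawl, 40 mm from the pawl's pivot. The point is on the pin's axis, 36.5 mm off the face; the pin ends 48.5 mm and the pawl bar below it 14.5 mm off the face. The pin turns with the pawl
- pawl_pivot (a point): on the pawl's pivot axis (square to the face), 36.5 mm off the face like pawl_pin. The pawl is a steel lever, 85 mm pivot to nose, about 140 g, that falls by its own weight onto the upper edge of the wheel. Site x up the slope, y left along it, z outward
- pawl (a joint): pawl angle, rad: about 0 with its nose in the teeth (lifts about 0.1 over a tooth); grows anticlockwise seen looking down on the face as the pin swings up the slope. Balance point (straight up the slope) at 1.69; beyond it the pawl falls to its stop at 2.18 and stays
- ram (a joint): feed of the ram, m: 0 fully back, 0.016 x the knob angle
- buffer (a joint): how far the rubber buffer behind the ram's pad is squeezed, m: 0 free, 2500 N per m; about 0.003 while the bezel slides on, more once the bezel is home and the knob is still turned. More than 0.0065 counts as crushed
- pad_face (a point): centre of the front of the ram's black rubber pad (80 mm diameter), 75 mm above the shelf
- bezel_face (a point): centre of the front (towards the ram) of the gilt bezel with its white dial, 113 mm diameter, 16 mm deep, 75 mm above the shelf. The pad meets it here, moving along -y of the press
- bezel (a joint): how far the bezel has been pushed on, m: 0 stands 10 mm proud (a bright steel spigot shows between bezel and case), 0.010 is fully home against the case; needs about 7 N and stays where it is left
- clock: walnut drum clock, 110 mm diameter, 62 mm long, lying in the press's green tailstock cradle, its axis along the press's y at 75 mm height; fixed. Origin on its axis at the front shoulder, where the bezel comes home
- lens (a point): centre of the 92 mm lens of the brass swing-arm magnifier, 180 mm above the shelf: leave alone
- holder_mid (a point): middle of the steel movement holder, 90 x 70 x 65 mm, loose: leave alone
- weight_mid (a point): middle of the black iron clock weight, 58 mm diameter, 130 mm high, loose: leave alone
- vial_mid (a point): middle of the cork-stoppered glass vial of brass screws, 32 mm diameter, 74 mm high, loose: leave alone
- spare_mid (a point): middle of a spare gilt bezel ring lying flat, 116 mm diameter, 12 mm high, loose: leave alone
- driver_grip (a point): handle of a screwdriver lying on the shelf, 170 mm long, loose: leave alone
- bob_mid (a point): middle of a brass pendulum bob lying flat, 72 mm diameter, 20 mm high, loose: leave alone

How it is judged:
By the outcome, as a careful person would: the job done as asked, in the order asked, and still so for the second after the job is handed in, with the robot touching nothing.
It also fails if it takes over 54 s, if anything falls off the work surface, if the arm or the gripper's body presses on something with over 40 N, if the wrist force passes 120 N, or if a joint passes its speed limit or range.

## Working session

There is one attempt and no reset: what is moved stays moved. The work goes in short steps, Python scripts to look and compute and a tool call to move; the robot and the scene stay as the last step left them, time stands still between calls to the robot, and variables do not carry over. Pictures are saved under pics/ and viewed, and the job is handed in when it is done.

Besides the shell and the picture viewer there is one more tool, called after "Call:" as name(argument=value, ...) on one line, values as JSON. step_arm: Moves the arm, as the interface text tells. Shift numbers are shares of 0.75 m and turn numbers shares of 120 degrees, none past 1 either way. Its arguments: {"type":"object","properties":{"steps":{"type":"array"},"grip_force":{"type":"number"}},"required":["steps"]}

```bash
mkdir -p pics; ls
cat > h.py <<'E'
import numpy as np, cv2
from plant import env
from scipy.spatial.transform import Rotation as R
def save(name,fn):
    im=env.grab_frame(name); cv2.imwrite('pics/'+fn,im[:,:,::-1]); return im
E
python3 - <<'E'
from h import *
s=env.get_state()
for k,v in s.items(): print(k,np.round(v,4))
print(env.pinch_z)
for n in ("side","top","wrist"):
    c=env.get_calibration(n); print(n,{k:np.round(v,4).tolist() for k,v in c.items()})
    save(n,n+'0.png')
E
```

```text
pics
time 0.0
qpos [ 1.1149  0.4778  0.0223  1.5564 -0.0115  1.1093 -0.0831]
joint_velocities [ 0.0011 -0.0012 -0.0003  0.0001  0.0008  0.0017 -0.0003]
joint_efforts [ 3.00000e-04 -5.96444e+01  1.60790e+00 -2.81201e+01  1.24000e-02
  9.10000e-03  0.00000e+00]
tcp_pos [ 0.2298 -0.634   0.2303]
ee_rot [ 9.849e-01  1.730e-01 -2.000e-04 -9.000e-04]
force [0.2341 0.4351 0.1303]
wrist_torque [ 0.0163 -0.0002  0.0102]
grip_width 0.9992
0.0187
side {'camera_matrix': [[493.704, 0.0, 286.739], [0.0, 493.704, 208.182], [0.0, 0.0, 1.0]], 'R': [[-0.9516, -0.3073, 0.0003], [-0.1724, 0.5332, -0.8283], [0.2544, -0.7882, -0.5604]], 't': [0.5105, 0.2144, 1.2506]}
top {'camera_matrix': [[443.9339, 0.0, 277.2297], [0.0, 443.9339, 211.8654], [0.0, 0.0, 1.0]], 'R': [[0.0219, -0.9997, 0.0069], [-0.996, -0.0224, -0.0865], [0.0866, -0.005, -0.9962]], 't': [-0.0427, 0.5388, 1.6212]}
wrist {'camera_matrix': [[333.8879, 0.0, 277.4135], [0.0, 333.8879, 212.581], [0.0, 0.0, 1.0]], 'T_tool_cam': [[0.0012, -0.9614, -0.2751, 0.07], [1.0, 0.0012, -0.0001, -0.0], [0.0004, -0.2751, 0.9614, -0.1417], [0.0, 0.0, 0.0, 1.0]]}
```

View pics/side0.png

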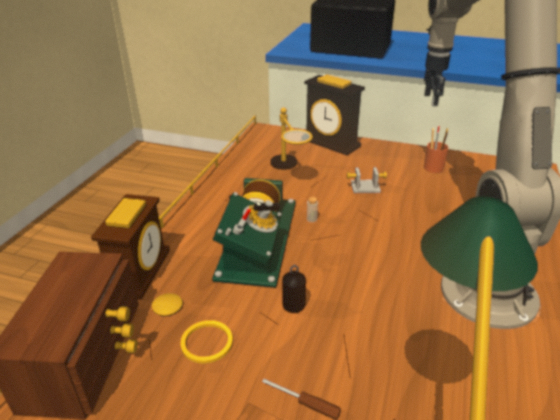

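View pics/top0.png

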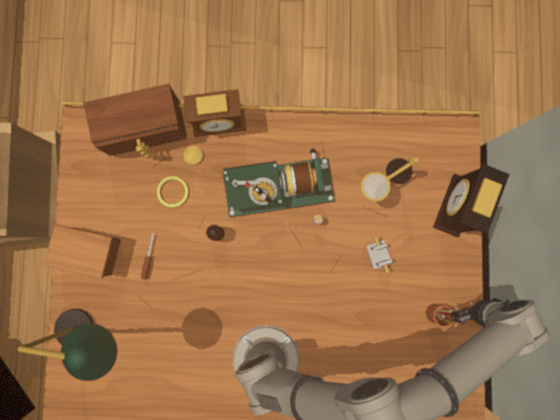

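View pics/wrist0.png

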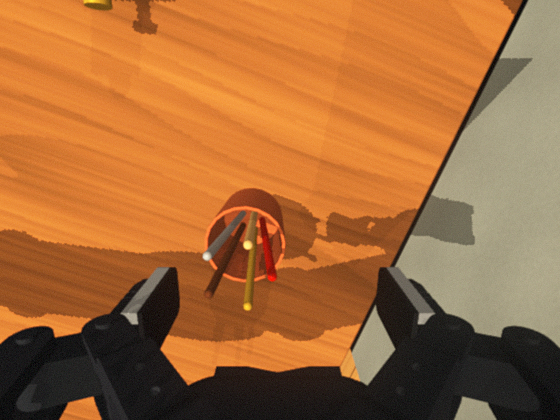

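The overview shows the press at about (280,188) in the top view and about (255,235) in the side view. The start pose is above a pencil pot. I'll zoom in on the press.

Run:
```python
import cv2
a=cv2.imread('pics/top0.png')[140:225,210:350]; cv2.imwrite('pics/topz.png',cv2.resize(a,None,fx=5.7,fy=5.7,interpolation=cv2.INTER_CUBIC))
a=cv2.imread('pics/side0.png')[165:295,200:340]; cv2.imwrite('pics/sidez.png',cv2.resize(a,None,fx=4.5,fy=4.5,interpolation=cv2.INTER_CUBIC))
```

```text
(no output)
```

View pics/topz.png

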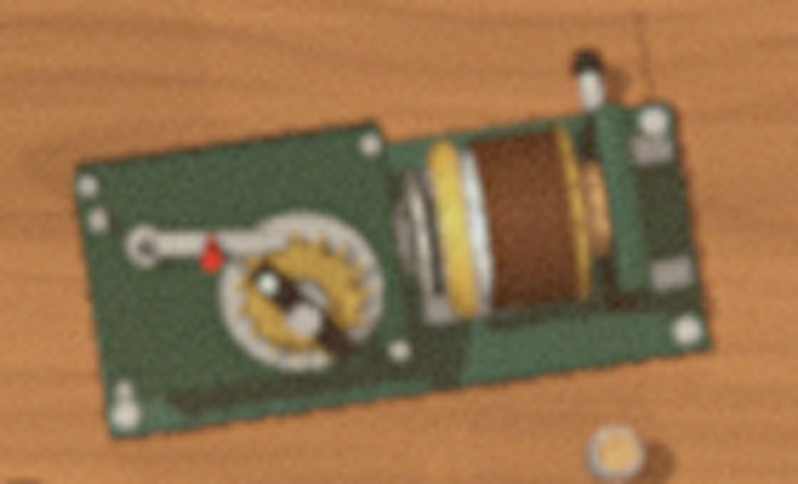

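View pics/sidez.png

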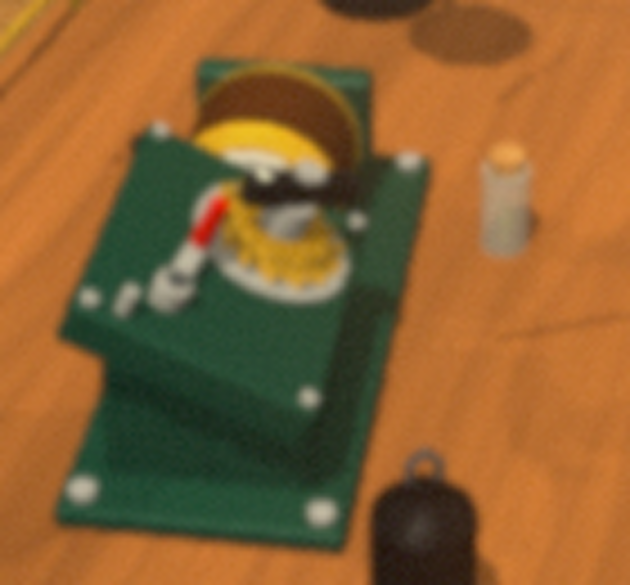

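```bash
cat >> h.py <<'E'
def ray(cal,uv,Twt=None):
    K=np.array(cal["camera_matrix"]); d=np.linalg.inv(K)@np.array([uv[0],uv[1],1.])
    if "R" in cal:
        Rm=np.array(cal["R"]);t=np.array(cal["t"]); o=-Rm.T@t; d=Rm.T@d
    else:
        T=Twt@np.array(cal["T_tool_cam"]); o=T[:3,3]; d=T[:3,:3]@d
    return o,d/np.linalg.norm(d)
def tri(rs):
    A=np.zeros((3,3));b=np.zeros(3)
    for o,d in rs:
        P=np.eye(3)-np.outer(d,d);A+=P;b+=P@o
    x=np.linalg.solve(A,b); return x,[np.linalg.norm((np.eye(3)-np.outer(d,d))@(x-o)) for o,d in rs]
def plane(r,z): o,d=r; return o+d*(z-o[2])/d[2]
def pose(s):
    T=np.eye(4);T[:3,:3]=R.from_quat(s["ee_rot"]).as_matrix();T[:3,3]=s["tcp_pos"];return T
E
python3 - <<'E'
from h import *
ct=env.get_calibration("top");cs=env.get_calibration("side")
T=lambda x,y:ray(ct,(210+x/5.7,140+y/5.7)); S=lambda x,y:ray(cs,(200+x/4.5,165+y/4.5))
for n,a,b in [("knobcap",(303,322),(310,172)),("dot",(268,283),(263,177)),("pivot",(145,243),(175,285)),("pintop",(211,240),(220,200)),
  ("scr tl",(88,186),(90,297)),("scr tr",(370,145),(160,130)),("scr br",(400,350),(357,221)),("scr bl",(125,390),(308,397))]:
    x,e=tri([T(*a),S(*b)]);print(n,x.round(4),np.round(e,4))
for n,a,z in [("base BL",(112,437),.016),("base BR",(710,347),.016),("lens",((375-210)*5.7,(187-140)*5.7),.18),("vial",(615,455),.08),("weight",((215-210)*5.7,(233-140)*5.7),.13)]:
    print(n,plane(T(*a),z).round(4))
E
```

```text
knobcap [0.5789 0.019  0.1661] [0.0005 0.0005]
dot [0.6005 0.04   0.1716] [0.0001 0.0001]
pivot [0.6263 0.116  0.1422] [0.0011 0.0011]
pintop [0.6198 0.0728 0.1737] [0.0056 0.0056]
scr tl [0.6601 0.1511 0.1508] [0.0002 0.0002]
scr tr [ 0.6896 -0.0184  0.1507] [0.0006 0.0006]
scr br [ 0.571  -0.04    0.0942] [0. 0.]
scr bl [0.5422 0.1305 0.0941] [0.0001 0.0001]
base BL [0.5184 0.1456 0.016 ]
base BR [ 0.5862 -0.2439  0.016 ]
lens [ 0.6176 -0.3578  0.18  ]
vial [ 0.5094 -0.1764  0.08  ]
weight [0.4524 0.1826 0.13  ]
```

```bash
cat >> h.py <<'E'
YAW=np.radians(9.8); TILT=np.radians(25)
RP=R.from_euler('z',YAW).as_matrix()
N=RP@np.array([-np.sin(TILT),0,np.cos(TILT)]); FX=RP@np.array([np.cos(TILT),0,np.sin(TILT)]); FY=RP@np.array([0,1,0])
KN=np.array([.5836,.0198,.156])
def facerot(phi):
    "tool z=-N; tool x turned phi (rad) clockwise-from-above from upslope"
    z=-N; x=FX*np.cos(phi)-FY*np.sin(phi); y=np.cross(z,x); return np.column_stack([x,y,z])
def rel(pos,Rm,base=None):
    s=env.get_state(); T=pose(s) if base is None else base
    d=T[:3,:3].T@(np.array(pos)-T[:3,3]); rv=R.from_matrix(T[:3,:3].T@Rm).as_rotvec()
    return np.round(np.r_[d/.75, rv/np.radians(120)],4)
E
python3 - <<'E'
from h import *
s=env.get_state()
print(rel([.23,-.635,.33],pose(s)[:3,:3]))
print(rel([.42,-.25,.42],facerot(0)))
B=KN+.12*N-.04*FY; print(B)
print(rel(B,facerot(0)))
E
```

```text
[-0.0003  0.0009 -0.1326  0.      0.      0.    ]
[ 0.4128 -0.3955 -0.2521 -0.0191  0.2079  0.0829]
[ 0.54043422 -0.02824835  0.26475693]
[ 0.6646 -0.6185 -0.0448 -0.0191  0.2079  0.0829]
```

Call:
step_arm(steps=[0,0,-0.13,0,0,0,-1,0,0,-0.13,0,0,0,-1,0.41,-0.4,-0.25,-0.02,0.21,0.083,-1,0.41,-0.4,-0.25,-0.02,0.21,0.083,-1,0.41,-0.4,-0.25,-0.02,0.21,0.083,-1,0.41,-0.4,-0.25,-0.02,0.21,0.083,-1,0.41,-0.4,-0.25,-0.02,0.21,0.083,-1,0.41,-0.4,-0.25,-0.02,0.21,0.083,-1,0.41,-0.4,-0.25,-0.02,0.21,0.083,-1,0.41,-0.4,-0.25,-0.02,0.21,0.083,-1])

```text
time: 0.98
tcp_pos: [0.3711, -0.341, 0.3934]
ee_rot: [0.972, 0.083, 0.218, -0.017]
force: [0.6, -0.8, 0.1]
grip_width: 1.0
```

Run:
```python
from h import *
s=env.get_state();print(s["qpos"].round(3),s["tcp_pos"])
print(rel(KN+.12*N-.04*FY,facerot(0)))
```

```text
[ 1.061 -0.033 -0.198  1.903 -0.436  1.073 -0.366] [ 0.37105254 -0.34100667  0.39336864]
[ 1.922e-01 -3.734e-01  2.792e-01  1.500e-03 -2.200e-03 -1.000e-04]
```

Call:
step_arm(steps=[0.192,-0.373,0.279,0,0,0,-1,0.192,-0.373,0.279,0,0,0,-1,0.192,-0.373,0.279,0,0,0,-1,0.192,-0.373,0.279,0,0,0,-1,0.192,-0.373,0.279,0,0,0,-1,0.192,-0.373,0.279,0,0,0,-1,0.192,-0.373,0.279,0,0,0,-1,0.192,-0.373,0.279,0,0,0,-1,0.192,-0.373,0.279,0,0,0,-1,0.192,-0.373,0.279,0,0,0,-1])

```text
time: 1.82
tcp_pos: [0.5408, -0.0233, 0.2632]
ee_rot: [0.972, 0.087, 0.218, -0.02]
force: [-0.3, -0.1, 0.5]
grip_width: 1.0
```

Run:
```python
from h import *
s=env.get_state();print(s["qpos"].round(3),s["tcp_pos"].round(4),s["joint_velocities"].round(3),s["time"])
np.save('pose1.npy',pose(s)); save("wrist","w1.png")
print(rel(KN+.12*N-.04*FY,facerot(0)))
```

```text
[ 0.652  0.074 -0.703  2.115 -0.023  0.533 -1.415] [ 0.5408 -0.0233  0.2632] [-0.094  0.04   0.06  -0.006  0.102 -0.003 -0.074] 1.8167
[ 0.0003  0.0042 -0.0019 -0.0012 -0.0017  0.0031]
```

View pics/w1.png

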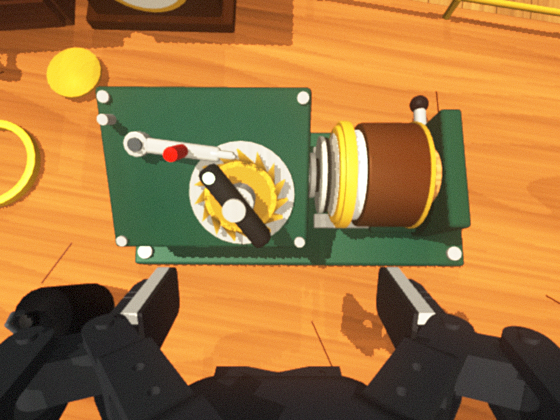

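The wrist view shows these points clearly:
- knob hub cap at about (234,211)
- white dot at about (208,178)
- red pin at about (175,153)
- pivot at about (135,144)
- pad edge at about x=325
- bezel front at about x=335

Next I'll take a second view shifted to the right, directly over the pad gap.

Call:
step_arm(steps=[0,0.093,0,0,0,0,-1,0,0.093,0,0,0,0,-1,0,0.093,0,0,0,0,-1,0,0.093,0,0,0,0,-1])

```text
time: 2.2
tcp_pos: [0.5513, -0.1021, 0.2647]
ee_rot: [0.972, 0.081, 0.218, -0.017]
force: [-0.3, -0.1, -0.6]
grip_width: 1.0
```

Run:
```python
from h import *
s=env.get_state();print(s["qpos"].round(3),s["tcp_pos"].round(4),s["joint_velocities"].round(3),s["time"])
np.save('pose2.npy',pose(s)); save("wrist","w2.png")
for i in (1,2):
    a=cv2.imread(f'pics/w{i}.png')
    b=a[70:270,80:360] if i==1 else a[70:270,0:280]
    cv2.imwrite(f'pics/w{i}z.png',cv2.resize(b,None,fx=2.85,fy=2.85,interpolation=cv2.INTER_CUBIC))
c=cv2.imread('pics/w2.png')[100:240,170:330]
cv2.imwrite('pics/w2g.png',cv2.resize(c,None,fx=4,fy=4,interpolation=cv2.INTER_CUBIC))
```

```text
[ 0.76   0.118 -0.647  2.067 -0.098  0.559 -1.202] [ 0.5513 -0.1021  0.2647] [-0.025 -0.017 -0.047  0.017  0.001 -0.001 -0.02 ] 2.2
```

View pics/w1z.png

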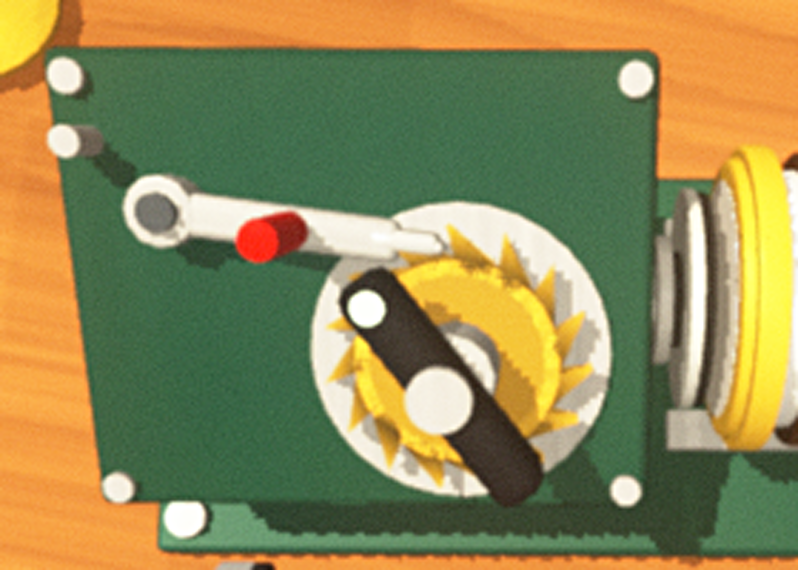

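View pics/w2z.png

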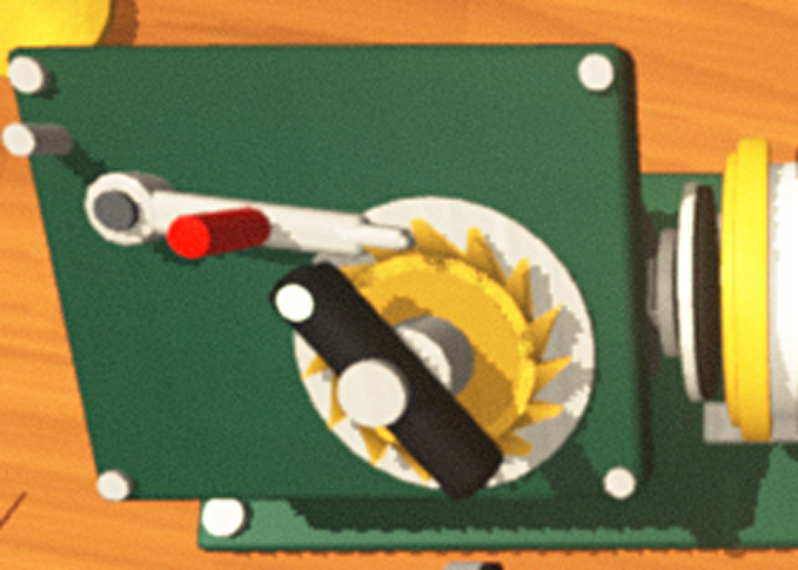

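View pics/w2g.png

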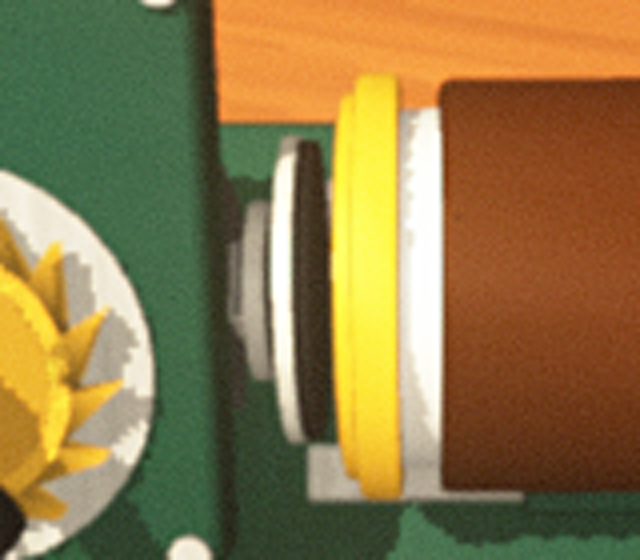

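Run:
```python
from h import *
c=env.get_calibration("wrist"); P=[np.load('pose1.npy'),np.load('pose2.npy')]
ims=[cv2.imread('pics/w1.png'),cv2.imread('pics/w2.png')]
off=[(80,70),(0,70)]
def cen(i,zx,zy,kind,r=9):
    u=zx/2.85+off[i][0];v=zy/2.85+off[i][1]
    im=ims[i].astype(int);b,g,rr=im[...,0],im[...,1],im[...,2]
    if kind=='w': m=(im.min(2)>185)
    if kind=='r': m=(rr>225)&(g<70)
    if kind=='d': m=(im.max(2)<135)&(abs(rr-g)<25)&(abs(g-b)<25)
    H=np.zeros(m.shape,bool); H[int(v)-r:int(v)+r+1,int(u)-r:int(u)+r+1]=1
    n,l,st,ce=cv2.connectedComponentsWithStats((m&H).astype(np.uint8))
    k=min(range(1,n),key=lambda k:np.hypot(*(ce[k]-[u,v]))-st[k,4]*.01)
    return ce[k],st[k,4],(round(u,1),round(v,1))
pts={}
for n,a,b,k,r in [("cap",(440,401),(374,392),'w',14),("dot",(367,308),(295,302),'w',9),("pin",(258,242),(190,238),'r',7),("pivot",(155,211),(117,208),'d',8),
 ("tl",(66,75),(27,75),'w',9),("tr",(636,77),(596,72),'w',9),("br",(626,490),(620,482),'w',9),("bl",(118,486),(114,485),'w',8),("stop",(65,140),(20,140),'w',6)]:
    A=cen(0,*a,k,r);B=cen(1,*b,k,r)
    x,e=tri([ray(c,A[0],P[0]),ray(c,B[0],P[1])]); pts[n]=x
    print(n,A[0].round(1),A[1],A[2],B[0].round(1),B[1],B[2],x.round(4),np.round(e[0],4))
tl,tr,br,bl=[pts[k] for k in('tl','tr','br','bl')]
y=(tl-tr)+(bl-br); print("yaw",np.degrees(np.arctan2(-y[0],y[1])), "tilt",[np.degrees(np.arcsin((a-b)[2]/np.linalg.norm(a-b))) for a,b in((tl,bl),(tr,br))])
n=np.cross((tl-bl)+(tr-br),y);n/=np.linalg.norm(n);print("n",n.round(4),N.round(4))
for k in pts: print(k,"height over screwheads",((pts[k]-(tl+tr+bl+br)/4)@n).round(4))
np.save('pts.npy',pts,allow_pickle=True)
```

```text
cap [233.3 210.4] 399 (234.4, 210.7) [129.2 208.7] 418 (131.2, 207.5) [0.579  0.018  0.1697] 0.0003
dot [208.3 177.9] 119 (208.8, 178.1) [102.9 175.6] 115 (103.5, 176.0) [0.5995 0.0407 0.176 ] 0.0001
pin [169.9 154.2] 161 (170.5, 154.9) [ 65.8 152.7] 154 (66.7, 153.5) [0.6127 0.0738 0.1755] 0.0
pivot [134.6 144.3] 146 (134.4, 144.0) [ 40.8 143.6] 169 (41.1, 143.0) [0.6235 0.116  0.1488] 0.0001
tl [102.  96.] 102 (103.2, 96.3) [ 8.2 95.7] 98 (9.5, 96.3) [0.6594 0.1518 0.1538] 0.0
tr [302.7  97.3] 106 (303.2, 97.0) [208.6  94.9] 98 (209.1, 95.3) [ 0.6894 -0.0184  0.153 ] 0.0
br [299.  241.9] 70 (299.6, 241.9) [217. 239.] 65 (217.5, 239.1) [ 0.5708 -0.039   0.0955] 0.0
bl [120.8 240.7] 73 (121.4, 240.5) [ 38.9 240.2] 69 (40.0, 240.2) [0.5409 0.1315 0.0969] 0.0001
stop [101.6 118.9] 88 (102.8, 119.1) [  6.  118.6] 81 (7.0, 119.1) [0.6379 0.1448 0.1568] 0.0
yaw 9.975466134353752 tilt [np.float64(25.346235524126634), np.float64(25.519511717244228)]
n [-0.4219 -0.0803  0.9031] [-0.4165 -0.0719  0.9063]
cap height over screwheads 0.0589
dot height over screwheads 0.0541
pin height over screwheads 0.0455
pivot height over screwheads 0.0134
tl height over screwheads -0.0001
tr height over screwheads 0.0001
br height over screwheads -0.0001
bl height over screwheads 0.0001
stop height over screwheads 0.0122
```

```bash
sed -i 's/radians(9.8)/radians(9.9)/' h.py
python3 - <<'E'
from h import *
pts=np.load('pts.npy',allow_pickle=True).item()
cap=pts['cap']; h=(cap[2]-.115)/np.cos(TILT); KN=cap-(h-.045)*N; F0=cap-h*N
print("h",h,"KN",KN.round(4),"face0",F0.round(4))
for k,v in pts.items(): d=v-F0; print(k,"x,y,z in face",np.round([d@FX,d@FY,d@N],4), "ang cw from upslope",np.degrees(np.arctan2(-d@FY,d@FX)).round(1))
d=pts['pin']-pts['pivot'];print("pin from pivot",np.round([d@FX,d@FY],4))
# gap from view 2
c=env.get_calibration("wrist"); T=np.load('pose2.npy')
o=T@np.array(c["T_tool_cam"])@[0,0,0,1]; O=o[:3]-np.r_[F0[:2],0]; print("cam in press",(RP.T@O).round(4))
def onplane(uv,z):
    p=plane(ray(c,uv,T),z)-np.r_[F0[:2],0]; return (RP.T@p).round(4)
G=lambda x,y:(x/4+170,y/4+100)
# view pts: 
print("silh top bezel",onplane(G(375,74),.075),"bottom",onplane(G(380,498),.075))
for n,p,z in [("pad front top",(318,142),.1),("pad front mid",(330,190),.11),("bezel front top",(335,100),.1),("bezel front mid",(334,180),.125),("bezel back top",(397,76),.1),("bezel back mid",(400,200),.1315),("case edge top",(441,82),.1),("case edge mid",(442,250),.130)]:
    print(n,onplane(G(*p),z))
E
```

```text
h 0.060353647355627454 KN [0.5854 0.0191 0.1558] face0 [0.6041 0.0224 0.115 ]
cap x,y,z in face [-0.      0.      0.0604] ang cw from upslope -165.1
dot x,y,z in face [0.0245 0.0188 0.0559] ang cw from upslope -37.5
pin x,y,z in face [0.0412 0.0491 0.0476] ang cw from upslope -50.0
pivot x,y,z in face [0.0461 0.0889 0.0158] ang cw from upslope -62.6
tl x,y,z in face [0.0859 0.118  0.0028] ang cw from upslope -53.9
tr x,y,z in face [ 0.0858 -0.0549  0.0019] ang cw from upslope 32.6
br x,y,z in face [-0.0475 -0.0548  0.0007] ang cw from upslope 131.0
bl x,y,z in face [-0.0471  0.1183  0.002 ] ang cw from upslope -111.7
stop x,y,z in face [0.0669 0.1147 0.0149] ang cw from upslope -59.8
pin from pivot [-0.0049 -0.0398]
cam in press [-0.0709 -0.1132  0.4227]
silh top bezel [ 0.0914 -0.0997  0.075 ] bottom [-0.0267 -0.1011  0.075 ]
pad front top [ 0.0614 -0.0862  0.1   ]
pad front mid [ 0.0449 -0.0901  0.11  ]
bezel front top [ 0.0727 -0.0905  0.1   ]
bezel front mid [ 0.0418 -0.0921  0.125 ]
bezel back top [ 0.0791 -0.1064  0.1   ]
bezel back mid [ 0.0345 -0.1076  0.1315]
case edge top [ 0.0774 -0.1176  0.1   ]
case edge mid [ 0.0231 -0.1171  0.13  ]
```

Run:
```python
import cv2
for i,(y0,y1,x0,x1) in ((1,(105,235,300,400)),(2,(105,235,215,315))):
    c=cv2.imread(f'pics/w{i}.png')[y0:y1,x0:x1]
    c=cv2.convertScaleAbs(c,alpha=1.3,beta=25)
    cv2.imwrite(f'pics/g{i}.png',cv2.resize(c,None,fx=4.5,fy=4.5,interpolation=cv2.INTER_NEAREST))
a=cv2.imread('pics/g1.png');b=cv2.imread('pics/g2.png')
import numpy as np
cv2.imwrite('pics/g12.png',np.hstack([a[:,:395],b[:,:395]]))
```

```text
(no output)
```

View pics/g12.png

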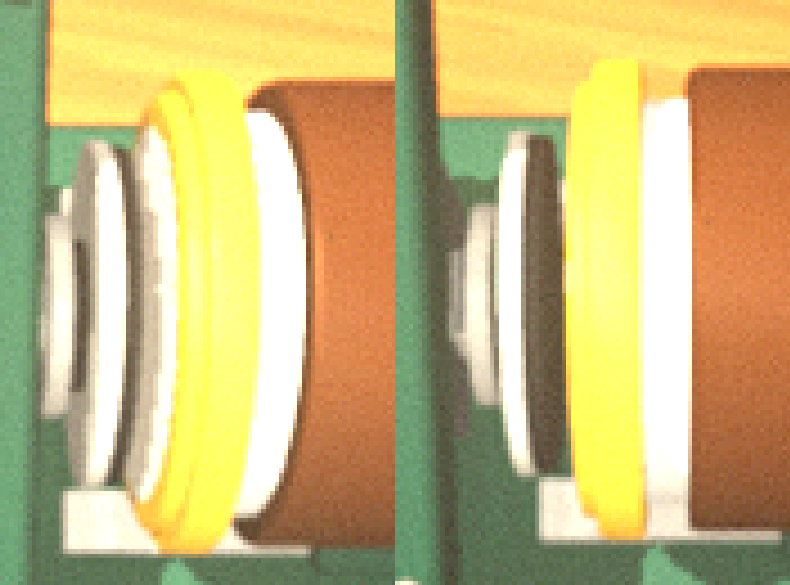

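The measurements agree with the text:
- Pin height is 48 mm off the face, pin-to-pivot distance is 40 mm, and the tilt is 25.4 degrees.
- The bar points 37.5 degrees left of upslope.
- The pad gap is about 5 mm and the bezel stands 10 mm proud, so home comes at roughly 1.1 rad.

The cap and the 28 mm hub are in the way at the bar's centre. I'll grip the tail half about 26 mm off-axis and turn on an arc about the axis.

```bash
cat >> h.py <<'E'
pts=np.load('pts.npy',allow_pickle=True).item()
F0=pts['cap']-((pts['cap'][2]-.115)/np.cos(TILT))*N; KN=F0+.045*N
B0=np.radians(-37.5)
def fp(x,y,h): return F0+x*FX+y*FY+h*N
def kpose(ang,r,h):
    "TCP pose gripping bar at signed distance r toward dot, knob angle ang"
    ph=B0+ang; return fp(r*np.cos(ph),-r*np.sin(ph),h),facerot(ph)
E
python3 - <<'E'
from h import *
c=env.get_calibration("wrist"); T=np.load('pose2.npy')
def onplane(uv,z):
    p=plane(ray(c,uv,T),z)-np.r_[F0[:2],0]; return (RP.T@p).round(4)
print(onplane((250.1,135),.092),onplane((250.3,209.4),.068),"bezel",onplane((253,160),.125),onplane((253.9,127),.095))
print(rel(*kpose(0,-.026,.10)))
E
```

```text
[ 0.0652 -0.0862  0.092 ] [-0.0093 -0.085   0.068 ] bezel [ 0.0272 -0.0917  0.125 ] [ 0.0727 -0.0903  0.095 ]
[-0.0242 -0.1283  0.0882  0.0027 -0.0013 -0.3141]
```

Call:
step_arm(steps=[-0.024,-0.128,0.05,0.0027,-0.0013,-0.314,0,-0.024,-0.128,0.05,0.0027,-0.0013,-0.314,0,-0.024,-0.128,0.088,0.0027,-0.0013,-0.314,0,-0.024,-0.128,0.088,0.0027,-0.0013,-0.314,0,-0.024,-0.128,0.088,0.0027,-0.0013,-0.314,0,-0.024,-0.128,0.088,0.0027,-0.0013,-0.314,0,-0.024,-0.128,0.088,0.0027,-0.0013,-0.314,0,-0.024,-0.128,0.088,0.0027,-0.0013,-0.314,0])

```text
time: 2.92
tcp_pos: [0.5469, -0.0021, 0.1974]
ee_rot: [0.894, 0.393, 0.211, 0.051]
force: [0.1, 0.2, 0.3]
grip_width: 0.504
```

Run:
```python
from h import *
s=env.get_state();print(s["qpos"].round(3),s["tcp_pos"].round(4),s["joint_velocities"].round(3),s["time"],s["grip_width"])
np.save('pose3.npy',pose(s)); save("wrist","w3.png")
print(rel(*kpose(0,-.026,.10)));print(rel(*kpose(0,-.026,.031)))
c=env.get_calibration("wrist"); Ti=np.linalg.inv(pose(s)@np.array(c["T_tool_cam"])); K=np.array(c["camera_matrix"])
for k in ('cap','dot','pin','pivot'):
    q=K@(Ti@np.r_[pts[k],1])[:3]; print(k,(q[:2]/q[2]).round(1))
```

```text
[ 0.593  0.197 -0.74   2.178  0.276  0.391 -1.083] [ 0.5469 -0.0021  0.1974] [ 0.004 -0.002  0.009 -0.003 -0.002 -0.002 -0.005] 2.9167 0.5044054377110222
[-0.0016  0.0008  0.0004 -0.     -0.0005  0.0005]
[-0.0017  0.0008  0.0924 -0.     -0.0005  0.0005]
cap [279.5 200.9]
dot [279.7 144.2]
pin [254.4  83.9]
pivot [210.7  40. ]
```

View pics/w3.png

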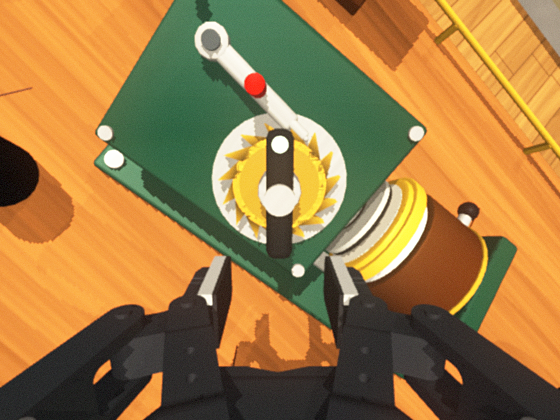

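Bar, dot and cap line up with the predicted pixels: dot predicted (280,144), seen (280,145). Next I'll descend onto the tail half and grip.

Call:
step_arm(steps=[-0.0015,0.0008,0.04,0,0,0,0,-0.0015,0.0008,0.07,0,0,0,0,-0.0015,0.0008,0.0924,0,0,0,0,-0.0015,0.0008,0.0924,0,0,0,0,-0.0015,0.0008,0.0924,0,0,0,0], grip_force=30)

```text
time: 3.38
tcp_pos: [0.5754, 0.0017, 0.1339]
ee_rot: [0.894, 0.394, 0.21, 0.051]
force: [0.1, -0.3, 0.4]
grip_width: 0.504
```

Run:
```python
from h import *
s=env.get_state();print(s["qpos"].round(3),s["tcp_pos"].round(4),s["force"].round(2),s["time"],s["grip_width"])
save("wrist","w4.png")
print(rel(*kpose(0,-.026,.031)))
```

```text
[ 0.376  0.329 -0.539  2.183  0.53   0.269 -1.326] [0.5754 0.0017 0.1339] [ 0.11 -0.3   0.38] 3.3833 0.5036421640296593
[-0.0006 -0.0002  0.0003 -0.0001 -0.0006  0.0011]
```

View pics/w4.png

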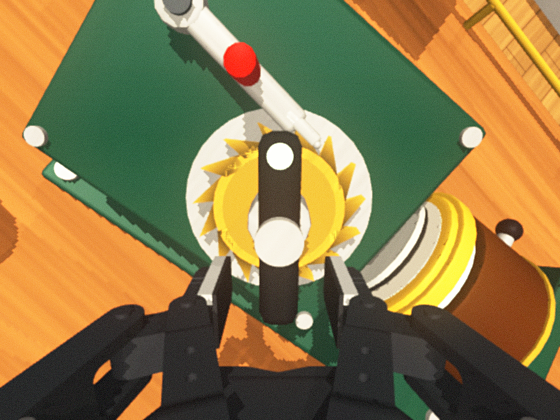

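Call:
step_arm(steps=[0,0,0,0,0,0,1,0,0,0,0,0,0,1,0,0,0,0,0,0,1,0,0,0,0,0,0,1,0,0,0,0,0,0,1], grip_force=30)

```text
time: 3.85
tcp_pos: [0.5755, 0.0015, 0.1353]
ee_rot: [0.893, 0.393, 0.211, 0.052]
force: [-5.7, 1.8, 6.5]
grip_width: 0.178
```

Run:
```python
from h import *
s=env.get_state();print(s["qpos"].round(3),s["tcp_pos"].round(4),s["force"].round(2),s["wrist_torque"].round(3),s["time"],s["grip_width"])
T=pose(s)
# arc table relative to the present pose: knob angle a
B=np.eye(4);p0,R0=kpose(0,-.026,.031)
for a in np.arange(.1,1.25,.1):
    p,Rm=kpose(a,-.026,.031)
    d=R0.T@(p-p0); rv=R.from_matrix(R0.T@Rm).as_rotvec(); print(round(a,2),np.round(np.r_[d/.75,rv/np.radians(120)],4))
```

```text
[ 0.379  0.327 -0.541  2.183  0.53   0.269 -1.327] [0.5755 0.0015 0.1353] [-5.74  1.81  6.52] [ 0.383  0.985 -0.032] 3.85 0.1781447715661123
0.1 [ 0.0002 -0.0035 -0.     -0.     -0.      0.0477]
0.2 [ 0.0007 -0.0069 -0.     -0.      0.      0.0955]
0.3 [ 0.0015 -0.0102 -0.     -0.     -0.      0.1432]
0.4 [ 0.0027 -0.0135 -0.     -0.     -0.      0.191 ]
0.5 [ 0.0042 -0.0166 -0.     -0.     -0.      0.2387]
0.6 [ 0.0061 -0.0196 -0.     -0.     -0.      0.2865]
0.7 [ 0.0082 -0.0223 -0.     -0.      0.      0.3342]
0.8 [ 0.0105 -0.0249 -0.     -0.     -0.      0.382 ]
0.9 [ 0.0131 -0.0272  0.     -0.      0.      0.4297]
1.0 [ 0.0159 -0.0292  0.     -0.     -0.      0.4775]
1.1 [ 0.0189 -0.0309 -0.     -0.      0.      0.5252]
1.2 [ 0.0221 -0.0323 -0.     -0.      0.      0.573 ]
```

Call:
step_arm(steps=[0.0001,-0.0018,-0.001,0,0,0.024,1,0.0002,-0.0035,-0.002,0,0,0.0477,1,0.0007,-0.0069,-0.002,0,0,0.0955,1,0.0015,-0.0102,-0.002,0,0,0.1432,1,0.0027,-0.0135,-0.002,0,0,0.191,1,0.0042,-0.0166,-0.002,0,0,0.2387,1,0.0042,-0.0166,-0.002,0,0,0.2387,1])

```text
time: 4.43
tcp_pos: [0.569, 0.0123, 0.1335]
ee_rot: [0.963, 0.158, 0.217, -0.003]
force: [9.9, 1.5, -15.1]
grip_width: 0.177
```

```bash
cat >> h.py <<'E'
def kang(s):
    T=pose(s); x=T[:3,0]; return np.arctan2(-x@FY,x@FX)-B0
def rep(tag=None):
    s=env.get_state(); T=pose(s)
    print("t",round(s["time"],2),"q",s["qpos"].round(2),"ang",kang(s).round(3),"tcp face",np.round([(T[:3,3]-F0)@FX,(T[:3,3]-F0)@FY,(T[:3,3]-F0)@N],4),"F tool",(T[:3,:3].T@s["force"]).round(1),"M tool",(T[:3,:3].T@s["wrist_torque"]).round(3),"grip",round(s["grip_width"],3))
    # moment about knob axis if torque is taken about the TCP / flange unknown: print both
    return s
def arcs(angs,r=-.026,h=.031,base=None):
    s=env.get_state();T=pose(s)
    for a in angs: print(round(a,2),rel(*kpose(a,r,h)))
E
python3 - <<'E'
from h import *
rep(); save("wrist","w5.png")
arcs([.5,.6,.7,.8])
E
```

```text
t 4.43 q [ 0.23  0.3  -0.4   2.21  0.4   0.24 -1.74] ang 0.503 tcp face [-0.0251 -0.0039  0.0321] F tool [ 2.6  0.6 17.9] M tool [-0.203  0.109 -0.033] grip 0.177
0.5 [-0.0008 -0.0001  0.0014 -0.0006 -0.0008  0.0004]
0.6 [-0.0006 -0.0035  0.0014 -0.0006 -0.0007  0.0482]
0.7 [-0.0001 -0.007   0.0015 -0.0007 -0.0007  0.0959]
0.8 [ 0.0008 -0.0103  0.0015 -0.0007 -0.0007  0.1437]
```

View pics/w5.png

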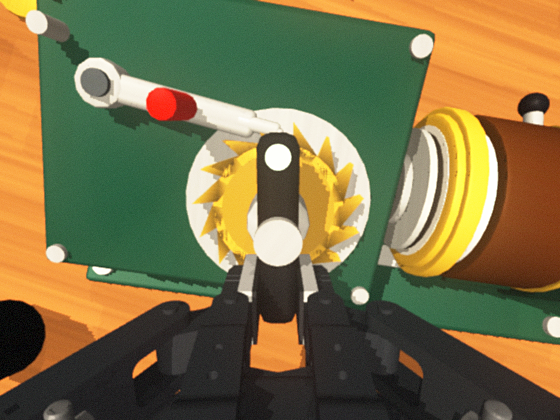

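Call:
step_arm(steps=[0.0001,-0.0018,0.0013,0,0,0.024,1,0.0002,-0.0035,0.0013,0,0,0.0477,1,0.0007,-0.0069,0.0013,0,0,0.0955,1,0.0015,-0.0102,0.0013,0,0,0.1432,1,0.0021,-0.0119,0.0013,0,0,0.167,1,0.0021,-0.0119,0.0013,0,0,0.167,1])

```text
time: 4.98
tcp_pos: [0.5677, 0.021, 0.1334]
ee_rot: [0.976, -0.011, 0.213, -0.04]
force: [-0.9, 0.3, 0.7]
grip_width: 0.18
```

Run:
```python
from h import *
s=rep(); np.save('pose6.npy',pose(s)); save("wrist","w6.png"); save("side","s6.png")
a=cv2.imread('pics/w6.png')[60:300,340:560]; cv2.imwrite('pics/w6z.png',cv2.resize(a,None,fx=2.5,fy=2.5,interpolation=cv2.INTER_CUBIC))
```

```text
t 4.98 q [ 0.12  0.29 -0.29  2.22  0.32  0.22 -2.03] ang 0.849 tcp face [-0.025   0.0049  0.032 ] F tool [-0.6 -0.3 -1. ] M tool [-0.199 -0.493 -0.043] grip 0.18
```

View pics/w6.png

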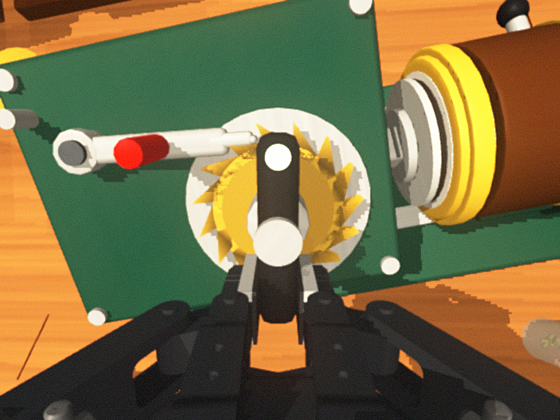

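View pics/w6z.png

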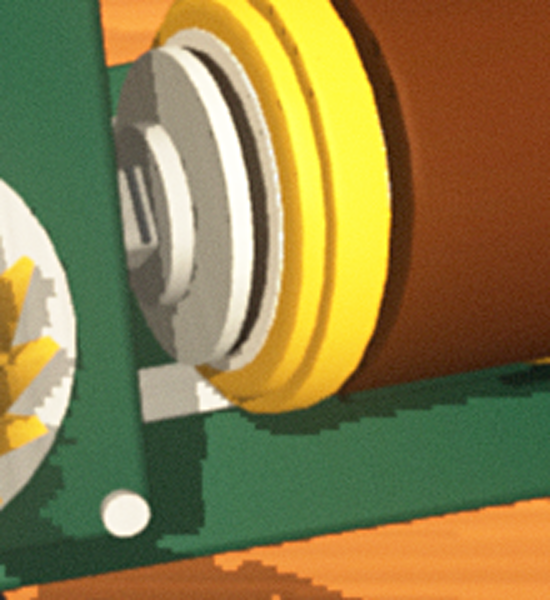

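```bash
cat >> h.py <<'E'
def cyl(uv,T,rad,xc=.03,zc=.075):
    c=env.get_calibration("wrist"); o,d=ray(c,uv,T); o=RP.T@(o-np.r_[F0[:2],0]); d=RP.T@d
    a=d[0]**2+d[2]**2; ox,oz=o[0]-xc,o[2]-zc; b=ox*d[0]+oz*d[2]; cc=ox*ox+oz*oz-rad**2; D=b*b-a*cc
    if D<0: return None
    return o+d*(-b-np.sqrt(D))/a
def edges(fn,T,rows,umin,dark=False):
    im=cv2.imread(fn).astype(int); b,g,r=im[...,0],im[...,1],im[...,2]
    yel=(r>150)&(g>120)&(b<100)&(g>r*.72)
    for v in rows:
        us=np.where(yel[v,umin:])[0]+umin
        if len(us)==0: continue
        # first contiguous run end
        brk=np.where(np.diff(us)>4)[0]; e=us[brk[0]] if len(brk) else us[-1]
        p=cyl((e+.5,v),T,.0565); q=cyl((us[0]-.5,v),T,.0565)
        print(fn,v,us[0],e, None if p is None else p.round(4), [tuple(im[v,e+k]) for k in (2,4,7,10,14)])
E
python3 - <<'E'
from h import *
edges('pics/w1.png',np.load('pose1.npy'),range(135,216,20),310)
edges('pics/w2.png',np.load('pose2.npy'),range(135,216,20),245)
edges('pics/w6.png',np.load('pose6.npy'),range(80,216,20),400)
E
```

```text
pics/w1.png 135 336 354 [ 0.054  -0.1049  0.1261] [(np.int64(194), np.int64(222), np.int64(238)), (np.int64(246), np.int64(252), np.int64(254)), (np.int64(250), np.int64(255), np.int64(255)), (np.int64(26), np.int64(53), np.int64(88)), (np.int64(36), np.int64(77), np.int64(143))]
pics/w1.png 155 340 356 [ 0.0328 -0.1049  0.1314] [(np.int64(215), np.int64(237), np.int64(246)), (np.int64(255), np.int64(255), np.int64(255)), (np.int64(254), np.int64(255), np.int64(254)), (np.int64(242), np.int64(255), np.int64(253)), (np.int64(49), np.int64(97), np.int64(167))]
pics/w1.png 175 340 356 [ 0.0147 -0.1048  0.1294] [(np.int64(228), np.int64(242), np.int64(247)), (np.int64(255), np.int64(255), np.int64(255)), (np.int64(254), np.int64(255), np.int64(254)), (np.int64(255), np.int64(255), np.int64(255)), (np.int64(49), np.int64(93), np.int64(168))]
pics/w1.png 195 338 355 [-0.002  -0.1052  0.1215] [(np.int64(206), np.int64(229), np.int64(241)), (np.int64(250), np.int64(254), np.int64(255)), (np.int64(249), np.int64(254), np.int64(254)), (np.int64(150), np.int64(175), np.int64(199)), (np.int64(43
[... 2963 characters left out ...]
8)), (np.int64(13), np.int64(38), np.int64(80)), (np.int64(23), np.int64(52), np.int64(106)), (np.int64(29), np.int64(68), np.int64(131))]
pics/w6.png 180 451 467 [-0.0073 -0.0977  0.1174] [(np.int64(32), np.int64(133), np.int64(192)), (np.int64(39), np.int64(149), np.int64(212)), (np.int64(57), np.int64(237), np.int64(255)), (np.int64(56), np.int64(235), np.int64(254)), (np.int64(61), np.int64(236), np.int64(254))]
pics/w6.png 200 444 461 [-0.0158 -0.0967  0.108 ] [(np.int64(33), np.int64(132), np.int64(189)), (np.int64(31), np.int64(136), np.int64(192)), (np.int64(49), np.int64(198), np.int64(247)), (np.int64(55), np.int64(216), np.int64(251)), (np.int64(50), np.int64(213), np.int64(250))]
```

Call:
step_arm(steps=[0.0001,-0.0018,0,0,0,0.024,1,0.0002,-0.0035,0,0,0,0.0477,1,0.0005,-0.0052,0,0,0,0.0716,1,0.0007,-0.0069,0,0,0,0.0955,1,0.0007,-0.0069,0,0,0,0.0955,1])

```text
time: 5.5
tcp_pos: [0.5682, 0.026, 0.134]
ee_rot: [0.97, -0.108, 0.208, -0.061]
force: [-3.5, -0.3, 6.1]
grip_width: 0.18
```

```bash
cat >> h.py <<'E'
def tau(s):
    T=pose(s);F=T[:3,:3].T@s["force"];M=T[:3,:3].T@s["wrist_torque"]; return M[2]-.026*F[1]
E
python3 - <<'E'
from h import *
s=rep();print("tau",tau(s)); np.save('pose7.npy',pose(s)); save("wrist","w7.png")
edges('pics/w7.png',np.load('pose7.npy'),range(90,190,15),400)
E
```

```text
t 5.5 q [ 0.05  0.28 -0.23  2.22  0.26  0.22 -2.19] ang 1.048 tcp face [-0.0235  0.0097  0.0319] F tool [-0.7 -0.1 -7. ] M tool [-0.203 -0.653 -0.097] grip 0.18
tau -0.09511207518091093
pics/w7.png 90 443 490 [ 0.0094 -0.1138  0.1276] [(np.int64(16), np.int64(34), np.int64(71)), (np.int64(25), np.int64(60), np.int64(113)), (np.int64(31), np.int64(76), np.int64(147)), (np.int64(27), np.int64(71), np.int64(143)), (np.int64(27), np.int64(73), np.int64(139))]
pics/w7.png 105 451 493 [ 0.0029 -0.1136  0.1246] [(np.int64(22), np.int64(41), np.int64(74)), (np.int64(19), np.int64(48), np.int64(100)), (np.int64(25), np.int64(64), np.int64(132)), (np.int64(28), np.int64(69), np.int64(135)), (np.int64(31), np.int64(67), np.int64(135))]
pics/w7.png 120 452 495 [-0.0034 -0.1135  0.1206] [(np.int64(8), np.int64(35), np.int64(74)), (np.int64(22), np.int64(51), np.int64(99)), (np.int64(24), np.int64(62), np.int64(127)), (np.int64(26), np.int64(65), np.int64(124)), (np.int64(21), np.int64(57), np.int64(122))]
pics/w7.png 135 459 470 [-0.0054 -0.101   0.119 ] [(np.int64(41), np.int64(136), np.int64(19
[... 331 characters left out ...]
 (np.int64(42), np.int64(166), np.int64(226)), (np.int64(53), np.int64(228), np.int64(253)), (np.int64(49), np.int64(225), np.int64(254))]
pics/w7.png 165 461 469 [-0.0176 -0.1005  0.1055] [(np.int64(33), np.int64(135), np.int64(189)), (np.int64(38), np.int64(140), np.int64(199)), (np.int64(45), np.int64(202), np.int64(248)), (np.int64(44), np.int64(201), np.int64(247)), (np.int64(44), np.int64(202), np.int64(246))]
pics/w7.png 180 432 432 [-0.0178 -0.0806  0.1051] [(np.int64(31), np.int64(123), np.int64(171)), (np.int64(36), np.int64(119), np.int64(167)), (np.int64(35), np.int64(130), np.int64(187)), (np.int64(42), np.int64(135), np.int64(190)), (np.int64(33), np.int64(133), np.int64(186))]
```

Call:
step_arm(steps=[0,-0.0009,0,0,0,0.012,1,0.0001,-0.0018,0,0,0,0.024,1])

```text
time: 5.72
tcp_pos: [0.5684, 0.0272, 0.1342]
ee_rot: [0.967, -0.131, 0.207, -0.066]
force: [-3.8, -0.9, 5.6]
grip_width: 0.18
```

Run:
```python
from h import *
s=rep();print("tau",tau(s),"Fz..")
```

```text
t 5.72 q [ 0.04  0.28 -0.22  2.22  0.25  0.22 -2.23] ang 1.097 tcp face [-0.023   0.0108  0.0319] F tool [-1.   0.7 -6.7] M tool [-0.311 -0.636 -0.17 ] grip 0.18
tau -0.18855195082209936 Fz..
```

Call:
step_arm(steps=[0,-0.0009,0,0,0,0.012,1,0.0001,-0.0018,0,0,0,0.024,1])

```text
time: 5.88
tcp_pos: [0.5687, 0.0284, 0.1344]
ee_rot: [0.964, -0.155, 0.205, -0.071]
force: [-5.3, -1.7, 4.6]
grip_width: 0.18
```

Run:
```python
from h import *
s=rep();print("tau",tau(s)); np.save('pose8.npy',pose(s)); save("wrist","w8.png"); save("side","s8.png")
edges('pics/w8.png',np.load('pose8.npy'),range(80,125,10),400)
```

```text
t 5.88 q [ 0.02  0.28 -0.2   2.22  0.23  0.22 -2.27] ang 1.147 tcp face [-0.0225  0.012   0.0319] F tool [-2.3  2.1 -6.5] M tool [-0.366 -0.656 -0.242] grip 0.18
tau -0.2965872271690736
pics/w8.png 80 445 488 [ 0.0033 -0.1151  0.1248] [(np.int64(27), np.int64(57), np.int64(122)), (np.int64(21), np.int64(65), np.int64(135)), (np.int64(36), np.int64(74), np.int64(141)), (np.int64(21), np.int64(62), np.int64(135)), (np.int64(21), np.int64(62), np.int64(127))]
pics/w8.png 90 444 462 [ 0.0047 -0.103   0.1255] [(np.int64(29), np.int64(135), np.int64(191)), (np.int64(33), np.int64(153), np.int64(217)), (np.int64(69), np.int64(248), np.int64(255)), (np.int64(76), np.int64(246), np.int64(254)), (np.int64(68), np.int64(245), np.int64(254))]
pics/w8.png 100 450 465 [ 0.0003 -0.1029  0.1231] [(np.int64(38), np.int64(137), np.int64(193)), (np.int64(32), np.int64(155), np.int64(221)), (np.int64(58), np.int64(242), np.int64(255)), (np.int64(60), np.int64(243), np.int64(254)), (np.int64(60), np.int64(242), np.int64(254))]
pics/w8.png 110 453 467 [-0.0038 -0.1026  0.1203] [(np.int64(32), np.int64(134), np.int64(190)), (np.int64(38), np.int64(145), np.int64(204)), (np.int64(55), np.int64(238), np.int64(255)), (np.int64(54), np.int64(238), np.int64(254)), (np.int64(51), np.int64(237), np.int64(254))]
pics/w8.png 120 458 469 [-0.008  -0.1026  0.1168] [(np.int64(34), np.int64(134), np.int64(191)), (np.int64(34), np.int64(144), np.int64(207)), (np.int64(50), np.int64(232), np.int64(255)), (np.int64(49), np.int64(232), np.int64(254)), (np.int64(51), np.int64(230), np.int64(254))]
```

View pics/w8.png

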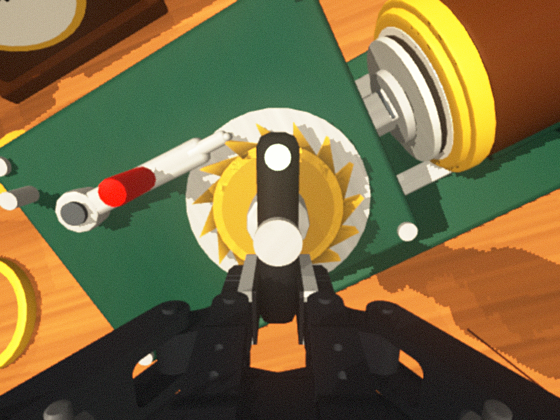

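Run:
```python
from h import *
s=rep();print("tau",tau(s))
im=cv2.imread('pics/w8.png'); s8=cv2.imread('pics/s8.png')
cv2.imwrite('pics/w8z.png',cv2.resize(im[0:180,340:540],None,fx=3,fy=3,interpolation=cv2.INTER_CUBIC))
a=cv2.imread('pics/side0.png')[170:240,200:310];b=s8[170:240,200:310]
cv2.imwrite('pics/s8z.png',cv2.resize(np.vstack([a,b]),None,fx=4,fy=4,interpolation=cv2.INTER_CUBIC))
```

```text
t 5.98 q [ 0.02  0.28 -0.2   2.22  0.23  0.22 -2.27] ang 1.147 tcp face [-0.0224  0.012   0.0319] F tool [-1.1  0.6 -7. ] M tool [-0.333 -0.623 -0.066] grip 0.181
tau -0.08233627853018843
```

View pics/w8z.png

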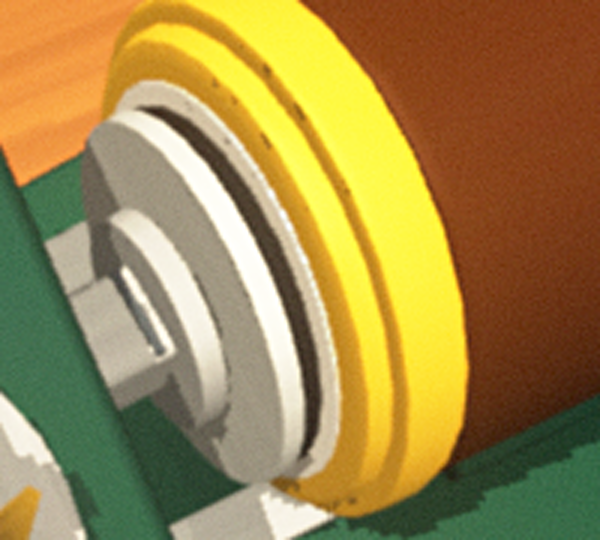

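View pics/s8z.png

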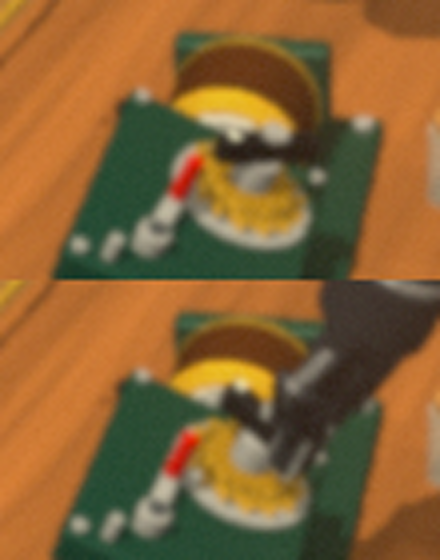

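Call:
step_arm(steps=[0,-0.0004,0,0,0,0.005,1,0,-0.0007,0,0,0,0.01,1,0,-0.0007,0,0,0,0.01,1,0,-0.0007,0,0,0,0.01,1])

```text
time: 6.32
tcp_pos: [0.5689, 0.0289, 0.1346]
ee_rot: [0.962, -0.165, 0.204, -0.073]
force: [-3.6, -0.3, 5.9]
grip_width: 0.182
```

Run:
```python
from h import *
s=rep();print("tau",tau(s)); np.save('pose9.npy',pose(s)); save("wrist","w9.png")
edges('pics/w9.png',np.load('pose9.npy'),range(60,90,5),400)
s=rep();print("tau",tau(s))
```

```text
t 6.32 q [ 0.02  0.28 -0.2   2.22  0.23  0.22 -2.28] ang 1.167 tcp face [-0.0222  0.0125  0.0319] F tool [-0.8  0.1 -6.9] M tool [-0.373 -0.603 -0.082] grip 0.182
tau -0.08487040461787178
pics/w9.png 60 429 481 [ 0.0101 -0.1154  0.1279] [(np.int64(39), np.int64(75), np.int64(142)), (np.int64(37), np.int64(79), np.int64(151)), (np.int64(32), np.int64(73), np.int64(143)), (np.int64(31), np.int64(70), np.int64(140)), (np.int64(29), np.int64(71), np.int64(139))]
pics/w9.png 65 432 483 [ 0.0078 -0.1154  0.127 ] [(np.int64(27), np.int64(63), np.int64(132)), (np.int64(29), np.int64(74), np.int64(143)), (np.int64(29), np.int64(74), np.int64(146)), (np.int64(30), np.int64(71), np.int64(141)), (np.int64(21), np.int64(65), np.int64(134))]
pics/w9.png 70 435 435 [ 0.0161 -0.0958  0.1298] [(np.int64(34), np.int64(141), np.int64(196)), (np.int64(36), np.int64(146), np.int64(205)), (np.int64(41), np.int64(166), np.int64(228)), (np.int64(91), np.int64(254), np.int64(255)), (np.int64(80), np.int64(251), np.int64(254))]
pics/w9.png 75 442 486 [ 0.0035 -0.1152  0.1249] [(np.int64(27), np.int64(69), np.
[... 231 characters left out ...]
3  0.1237] [(np.int64(22), np.int64(58), np.int64(119)), (np.int64(27), np.int64(67), np.int64(133)), (np.int64(23), np.int64(67), np.int64(130)), (np.int64(30), np.int64(67), np.int64(130)), (np.int64(25), np.int64(62), np.int64(127))]
pics/w9.png 85 442 489 [-0.0007 -0.1152  0.1224] [(np.int64(16), np.int64(50), np.int64(111)), (np.int64(19), np.int64(59), np.int64(126)), (np.int64(27), np.int64(64), np.int64(131)), (np.int64(25), np.int64(60), np.int64(128)), (np.int64(25), np.int64(65), np.int64(124))]
t 6.37 q [ 0.02  0.28 -0.2   2.22  0.23  0.22 -2.28] ang 1.167 tcp face [-0.0222  0.0124  0.0319] F tool [-1.8 -0.7 -6.9] M tool [-0.355 -0.624 -0.081] grip 0.176
tau -0.062091488001119105
```

Call:
step_arm(steps=[0,-0.0004,0,0,0,0.005,1,0,-0.0007,0,0,0,0.01,1,0,-0.001,0,0,0,0.014,1,0,-0.001,0,0,0,0.014,1,0,-0.001,0,0,0,0.014,1])

```text
time: 6.78
tcp_pos: [0.5691, 0.0296, 0.1347]
ee_rot: [0.96, -0.179, 0.203, -0.076]
force: [-3.8, -0.7, 5.0]
grip_width: 0.178
```

Run:
```python
from h import *
s=rep();print("tau",tau(s)); np.save('pose10.npy',pose(s)); save("wrist","w10.png")
edges('pics/w10.png',np.load('pose10.npy'),range(50,90,5),400)
s=rep();print("tau",tau(s))
```

```text
t 6.78 q [ 0.01  0.28 -0.19  2.22  0.22  0.22 -2.31] ang 1.197 tcp face [-0.0218  0.0131  0.0319] F tool [-1.2  0.7 -6.2] M tool [-0.344 -0.582 -0.115] grip 0.178
tau -0.13475238408885587
pics/w10.png 50 422 422 [ 0.0243 -0.0956  0.1312] [(np.int64(34), np.int64(138), np.int64(196)), (np.int64(41), np.int64(147), np.int64(205)), (np.int64(40), np.int64(167), np.int64(226)), (np.int64(83), np.int64(250), np.int64(254)), (np.int64(96), np.int64(253), np.int64(254))]
pics/w10.png 55 428 446 [ 0.0166 -0.1033  0.1299] [(np.int64(40), np.int64(136), np.int64(190)), (np.int64(34), np.int64(125), np.int64(183)), (np.int64(91), np.int64(254), np.int64(255)), (np.int64(72), np.int64(250), np.int64(254)), (np.int64(76), np.int64(250), np.int64(254))]
pics/w10.png 60 429 429 [ 0.0186 -0.096   0.1303] [(np.int64(43), np.int64(140), np.int64(199)), (np.int64(38), np.int64(149), np.int64(207)), (np.int64(44), np.int64(149), np.int64(213)), (np.int64(98), np.int64(255), np.int64(255)), (np.int64(86), np.int64(251), np.int64(254))]
pics/w10.png 65 432 482 [ 0.005  -0.1153  0.1257] [(np.int64(27), np.
[... 808 characters left out ...]
1255] [(np.int64(32), np.int64(137), np.int64(195)), (np.int64(39), np.int64(162), np.int64(226)), (np.int64(63), np.int64(246), np.int64(255)), (np.int64(74), np.int64(247), np.int64(254)), (np.int64(73), np.int64(246), np.int64(254))]
pics/w10.png 85 441 488 [-0.0034 -0.1151  0.1205] [(np.int64(11), np.int64(61), np.int64(126)), (np.int64(29), np.int64(64), np.int64(124)), (np.int64(25), np.int64(62), np.int64(123)), (np.int64(19), np.int64(60), np.int64(120)), (np.int64(22), np.int64(59), np.int64(122))]
t 6.83 q [ 0.01  0.28 -0.19  2.22  0.22  0.22 -2.31] ang 1.197 tcp face [-0.0218  0.0131  0.0319] F tool [-0.9  0.2 -6.7] M tool [-0.373 -0.607 -0.177] grip 0.175
tau -0.18169480039818023
```

The bezel edge has stopped at −0.1153 while the knob moved on, and the static torque rose from about 0.08 to about 0.16 N m, so the bezel looks home. I'll add one small nudge, still below the third tooth, then release and inspect the seam from directly above.

Call:
step_arm(steps=[0,-0.0004,0,0,0,0.005,1,0,-0.0007,0,0,0,0.01,1,0,-0.0007,0,0,0,0.01,1,0,-0.0007,0,0,0,0.01,1])

```text
time: 7.17
tcp_pos: [0.5693, 0.0301, 0.1348]
ee_rot: [0.958, -0.189, 0.202, -0.078]
force: [-3.4, -0.4, 6.0]
grip_width: 0.178
```

Run:
```python
from h import *
s=rep();print("tau",tau(s)); np.save('pose11.npy',pose(s)); save("wrist","w11.png")
edges('pics/w11.png',np.load('pose11.npy'),range(50,90,5),400)
s=rep();print("tau",tau(s))
```

```text
t 7.17 q [ 0.    0.28 -0.18  2.22  0.21  0.22 -2.32] ang 1.218 tcp face [-0.0215  0.0136  0.0319] F tool [-0.6  0.2 -6.9] M tool [-0.357 -0.602 -0.098] grip 0.178
tau -0.10214132576583555
pics/w11.png 50 426 443 [ 0.0171 -0.1035  0.13  ] [(np.int64(39), np.int64(133), np.int64(187)), (np.int64(30), np.int64(126), np.int64(179)), (np.int64(88), np.int64(254), np.int64(255)), (np.int64(83), np.int64(251), np.int64(254)), (np.int64(76), np.int64(250), np.int64(254))]
pics/w11.png 55 425 477 [ 0.0075 -0.1152  0.1268] [(np.int64(28), np.int64(77), np.int64(145)), (np.int64(25), np.int64(72), np.int64(137)), (np.int64(29), np.int64(73), np.int64(140)), (np.int64(22), np.int64(61), np.int64(135)), (np.int64(18), np.int64(65), np.int64(130))]
pics/w11.png 60 428 428 [ 0.0169 -0.0959  0.13  ] [(np.int64(36), np.int64(140), np.int64(197)), (np.int64(45), np.int64(149), np.int64(207)), (np.int64(42), np.int64(166), np.int64(227)), (np.int64(86), np.int64(254), np.int64(255)), (np.int64(86), np.int64(251), np.int64(254))]
pics/w11.png 65 434 481 [ 0.0031 -0.1151  0.1247] [(np.int64(26), np.int64
[... 805 characters left out ...]
46] [(np.int64(35), np.int64(137), np.int64(191)), (np.int64(37), np.int64(151), np.int64(213)), (np.int64(58), np.int64(244), np.int64(255)), (np.int64(66), np.int64(244), np.int64(254)), (np.int64(64), np.int64(244), np.int64(254))]
pics/w11.png 85 441 441 [ 0.0047 -0.0959  0.1255] [(np.int64(42), np.int64(143), np.int64(202)), (np.int64(42), np.int64(147), np.int64(205)), (np.int64(41), np.int64(174), np.int64(234)), (np.int64(66), np.int64(245), np.int64(255)), (np.int64(67), np.int64(245), np.int64(255))]
t 7.22 q [ 0.    0.28 -0.18  2.22  0.21  0.22 -2.32] ang 1.218 tcp face [-0.0215  0.0136  0.0319] F tool [-2.3  0.6 -6.6] M tool [-0.448 -0.599 -0.111] grip 0.18
tau -0.127385505335398
```

Run:
```python
from h import *
print(rel(KN+.12*N-.11*FY,facerot(np.radians(15))))
```

```text
[ 0.1123  0.1238 -0.1775 -0.0005 -0.0004 -0.1438]
```

Call:
step_arm(steps=[0,0,0,0,0,0,0,0,0,0,0,0,0,0,0,0,0,0,0,0,0,0,0,-0.05,0,0,0,0,0,0,-0.1,0,0,0,0,0.112,0.124,-0.178,0,0,-0.144,0,0.112,0.124,-0.178,0,0,-0.144,0,0.112,0.124,-0.178,0,0,-0.144,0,0.112,0.124,-0.178,0,0,-0.144,0,0.112,0.124,-0.178,0,0,-0.144,0])

```text
time: 8.05
tcp_pos: [0.5545, -0.101, 0.2658]
ee_rot: [0.975, -0.043, 0.213, -0.046]
force: [0.8, -0.8, 0.3]
grip_width: 0.5
```

Run:
```python
from h import *
s=rep(); np.save('pose12.npy',pose(s)); save("wrist","w12.png")
edges('pics/w12.png',pose(s),range(110,230,20),200)
```

```text
t 8.05 q [ 0.45  0.09 -0.31  2.08 -0.19  0.57 -1.38] ang 0.915 tcp face [ 0.0002 -0.1131  0.1663] F tool [0.9 0.7 0. ] M tool [-0.109 -0.358  0.03 ] grip 0.5
pics/w12.png 110 320 324 [ 0.0685 -0.1764  0.1164] [(np.int64(69), np.int64(155), np.int64(245)), (np.int64(73), np.int64(165), np.int64(248)), (np.int64(73), np.int64(167), np.int64(248)), (np.int64(91), np.int64(144), np.int64(216)), (np.int64(35), np.int64(60), np.int64(67))]
pics/w12.png 130 254 264 [ 0.0631 -0.1159  0.1208] [(np.int64(26), np.int64(82), np.int64(144)), (np.int64(27), np.int64(72), np.int64(140)), (np.int64(34), np.int64(75), np.int64(144)), (np.int64(27), np.int64(71), np.int64(147)), (np.int64(27), np.int64(73), np.int64(144))]
pics/w12.png 150 254 269 [ 0.0386 -0.1164  0.1308] [(np.int64(34), np.int64(75), np.int64(147)), (np.int64(37), np.int64(89), np.int64(167)), (np.int64(32), np.int64(87), np.int64(165)), (np.int64(39), np.int64(87), np.int64(164)), (np.int64(38), np.int64(88), np.int64(169))]
pics/w12.png 170 258 264 [ 0.0214 -0.1076  0.1308] [(np.int64(107), np.int64(254), np.int64(255)), (np.int64(107), np.int64(254), np.int64(255)), (np.int64(102), np.int64(254), np.int64(255)), (np.int64(51), np.int64(225), np.int64(255)), (np.int64(51), np.int64(105), np.int64(179))]
pics/w12.png 190 263 279 [ 0.0015 -0.1162  0.1238] [(np.int64(27), np.int64(63), np.int64(118)), (np.int64(33), np.int64(79), np.int64(145)), (np.int64(26), np.int64(71), np.int64(138)), (np.int64(34), np.int64(80), np.int64(145)), (np.int64(36), np.int64(74), np.int64(143))]
pics/w12.png 210 201 202 [ 0.0016 -0.0417  0.1238] [(np.int64(161), np.int64(186), np.int64(196)), (np.int64(163), np.int64(185), np.int64(195)), (np.int64(184), np.int64(208), np.int64(218)), (np.int64(159), np.int64(177), np.int64(191)), (np.int64(77), np.int64(108), np.int64(62))]
```

View pics/w12.png

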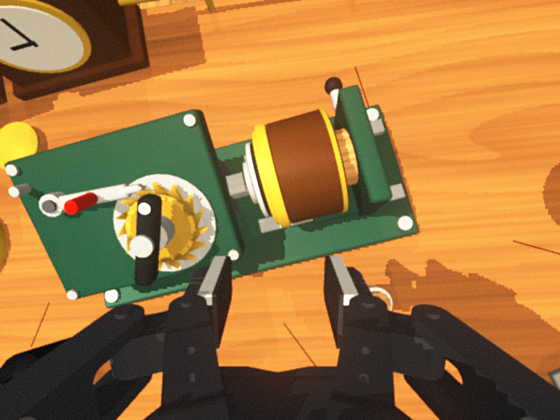

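The seam is closed. Gold sits directly against walnut at about (268,150), with no white spigot showing, and the bezel's back edge moved from −0.1063 to −0.1163, which is the full 10 mm. Next is the pawl.

```bash
cat >> h.py <<'E'
PV=np.array([ (pts['pivot']-F0)@FX,(pts['pivot']-F0)@FY ]); PN=np.array([(pts['pin']-F0)@FX,(pts['pin']-F0)@FY])
A0=np.arctan2(PN[0]-PV[0],-(PN[1]-PV[1]))   # angle from right toward upslope
def ppose(th,h,r=.040,phi=None):
    a=A0+th
    if phi is None: phi=np.radians(55)-th*np.radians(55)/2.18
    return fp(PV[0]+r*np.sin(a),PV[1]-r*np.cos(a),h),facerot(phi)
E
python3 - <<'E'
from h import *
print(np.degrees(A0),PV,PN)
# pin top & knob in current image
im=cv2.imread('pics/w12.png').astype(int);m=(im[...,2]>225)&(im[...,1]<70)
v,u=np.nonzero(m);print(u.mean(),v.mean(),len(u))
c=env.get_calibration("wrist");T=np.load('pose12.npy')
def onface(uv,h):
    o,d=ray(c,uv,T); t=((F0+h*N-o)@N)/(d@N); p=o+t*d-F0; return np.array([p@FX,p@FY])
print("pin",onface((u.mean(),v.mean()),.0485))
g=im.min(2)>185
def cc(u,v,r):
    H=np.zeros(g.shape,bool);H[v-r:v+r+1,u-r:u+r+1]=1; y,x=np.nonzero(g&H); return x.mean(),y.mean()
d=onface(cc(145,208,7),.056);k=onface(cc(143,246,11),.0604); print(d,k,"ang",np.arctan2(-(d-k)[1],(d-k)[0])-B0)
print(rel(*ppose(0,.075)))
E
```

```text
-7.048883650796132 [0.04612877 0.08886548] [0.04121293 0.04910962]
70.50375939849624 207.0 133
pin [0.0433144  0.04808507]
[ 0.02828216 -0.01211894] [-1.57243469e-05 -4.64484505e-04] ang 1.045177645385859
[-0.0084 -0.229   0.1229  0.0005 -0.0039  0.331 ]
```

Call:
step_arm(steps=[-0.008,-0.229,0.06,0,-0.004,0.331,0.4,-0.008,-0.229,0.06,0,-0.004,0.331,0.4,-0.008,-0.229,0.06,0,-0.004,0.331,0.4,-0.008,-0.229,0.06,0,-0.004,0.331,0.4,-0.008,-0.229,0.123,0,-0.004,0.331,0.4,-0.008,-0.229,0.123,0,-0.004,0.331,0.4,-0.008,-0.229,0.123,0,-0.004,0.331,0.4,-0.008,-0.229,0.123,0,-0.004,0.331,0.4,-0.008,-0.229,0.123,0,-0.004,0.331,0.4])

```text
time: 8.85
tcp_pos: [0.5975, 0.0831, 0.1951]
ee_rot: [0.904, -0.372, 0.177, -0.117]
force: [-0.4, -0.0, 0.5]
grip_width: 0.301
```

Run:
```python
from h import *
s=rep(); np.save('pose13.npy',pose(s)); save("wrist","w13.png")
print(rel(*ppose(0.03,.075)),rel(*ppose(0.03,.022)))
```

```text
t 8.85 q [-0.05  0.23 -0.23  2.09  0.21  0.41 -2.8 ] ang 1.61 tcp face [0.0373 0.0609 0.0709] F tool [-0.1  0.1 -0.7] M tool [-0.343 -0.181 -0.002] grip 0.301
[ 0.0146  0.0026 -0.0044  0.0013  0.0048 -0.0025] [ 0.0153  0.0024  0.0663  0.0013  0.0048 -0.0025]
```

View pics/w13.png

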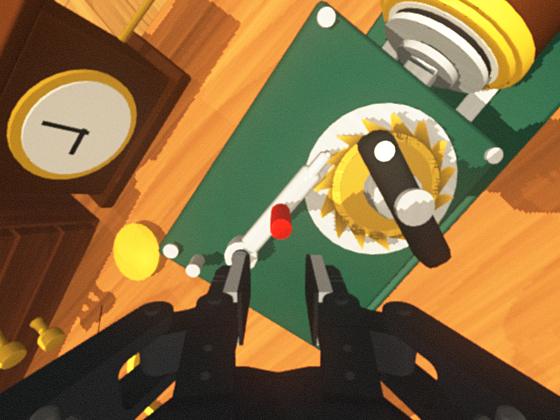

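Call:
step_arm(steps=[0.0148,0.0026,-0.0044,0.0013,0.0048,-0.002,0.4,0.0148,0.0026,-0.0044,0.0013,0.0048,-0.002,0.4,0.0148,0.0026,-0.0044,0.0013,0.0048,-0.002,0.4])

```text
time: 9.15
tcp_pos: [0.6037, 0.0681, 0.2032]
ee_rot: [0.902, -0.372, 0.185, -0.115]
force: [-0.2, -0.3, 0.4]
grip_width: 0.3
```

Run:
```python
from h import *
s=rep(); print(s["joint_velocities"].round(3))
print(rel(*ppose(0.03,.075)),rel(*ppose(0.03,.022)))
```

```text
t 9.15 q [-0.03  0.22 -0.23  2.08  0.21  0.41 -2.77] ang 1.608 tcp face [0.044  0.045  0.0768] F tool [ 0.2  0.2 -0.5] M tool [-0.374 -0.247 -0.027] grip 0.3
[-0.009  0.003 -0.012  0.008  0.001 -0.002 -0.018]
[-0.0056 -0.0014  0.0024 -0.0006 -0.0023 -0.0033] [-0.0059 -0.0013  0.0731 -0.0006 -0.0023 -0.0033]
```

Call:
step_arm(steps=[-0.0057,-0.0013,0.0024,-0.0006,-0.0023,-0.0033,0.4,-0.0057,-0.0013,0.0024,-0.0006,-0.0023,-0.0033,0.4])

```text
time: 9.32
tcp_pos: [0.6013, 0.0741, 0.1997]
ee_rot: [0.905, -0.367, 0.182, -0.115]
force: [0.1, 0.9, -0.1]
grip_width: 0.302
```

Run:
```python
from h import *
s=rep(); np.save('pose14.npy',pose(s)); save("wrist","w14.png"); s=rep()
T=pose(s);im=cv2.imread('pics/w14.png').astype(int);m=(im[...,2]>225)&(im[...,1]<70)
v,u=np.nonzero(m);
c=env.get_calibration("wrist")
o,d=ray(c,(u.mean(),v.mean()),T); t=((F0+.048*N-o)@N)/(d@N); p=o+t*d; print(u.mean(),v.mean(),"pin face",np.array([(p-F0)@FX,(p-F0)@FY]).round(4),"in tool mm",(T[:3,:3].T@(p-T[:3,3])*1000).round(1))
print(rel(*ppose(0.03,.075)),rel(*ppose(0.03,.022)))
```

```text
t 9.32 q [-0.03  0.23 -0.24  2.08  0.21  0.41 -2.77] ang 1.599 tcp face [0.0413 0.0514 0.0742] F tool [-0.6 -0.7  0.2] M tool [-0.412 -0.275 -0.02 ] grip 0.302
t 9.37 q [-0.03  0.23 -0.24  2.08  0.21  0.41 -2.77] ang 1.599 tcp face [0.0413 0.0515 0.0742] F tool [ 0.3  0.  -0.2] M tool [-0.384 -0.27   0.039] grip 0.302
276.06666666666666 244.14666666666668 pin face [0.044  0.0487] in tool mm [ 3.8 -0.6 26.1]
[ 0.0035  0.0007 -0.0011  0.0001  0.0014  0.0009] [0.0037 0.0007 0.0695 0.0001 0.0014 0.0009]
```

View pics/w14.png

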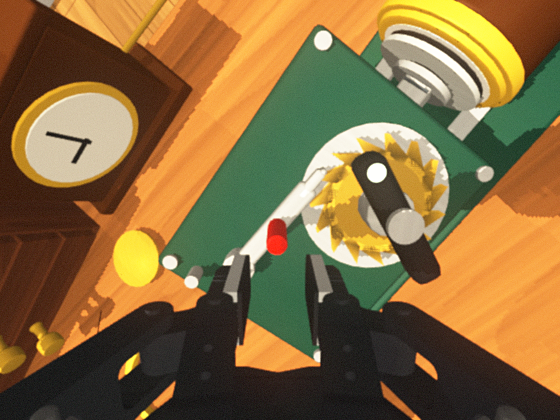

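Call:
step_arm(steps=[0.0045,-0.0004,0.02,0.0001,0.0014,0.0009,0.4,0.0045,-0.0004,0.045,0.0001,0.0014,0.0009,0.4,0.0045,-0.0004,0.0695,0.0001,0.0014,0.0009,0.4,0.0045,-0.0004,0.0695,0.0001,0.0014,0.0009,0.4])

```text
time: 9.7
tcp_pos: [0.6247, 0.0759, 0.1502]
ee_rot: [0.905, -0.369, 0.182, -0.114]
force: [0.2, -0.4, 0.0]
grip_width: 0.3
```

Run:
```python
from h import *
s=rep(); save("wrist","w15.png")
for th in (0.07,.2,.35,.5,.65,.8,.95,1.1,1.25,1.4,1.55,1.7,1.85): print(th,rel(*ppose(th,.022)))
```

```text
t 9.7 q [-0.08  0.33 -0.18  2.08  0.28  0.31 -2.83] ang 1.601 tcp face [0.0416 0.0492 0.0195] F tool [0.4 0.2 0. ] M tool [-0.366 -0.303 -0.004] grip 0.3
0.07 [ 0.0018 -0.0017 -0.0017  0.0013  0.001  -0.0083]
0.2 [ 0.0058 -0.0074 -0.0017  0.0012  0.001  -0.0357]
0.35 [ 0.0094 -0.0145 -0.0018  0.0012  0.001  -0.0672]
0.5 [ 0.012  -0.0221 -0.0018  0.0012  0.0011 -0.0987]
0.65 [ 0.0133 -0.03   -0.0018  0.0011  0.0011 -0.1303]
0.8 [ 0.0135 -0.038  -0.0018  0.0011  0.0011 -0.1618]
0.95 [ 0.0125 -0.0459 -0.0019  0.0011  0.0012 -0.1933]
1.1 [ 0.0103 -0.0536 -0.0019  0.001   0.0012 -0.2249]
1.25 [ 0.007  -0.0609 -0.0019  0.001   0.0013 -0.2564]
1.4 [ 0.0026 -0.0676 -0.0019  0.0009  0.0013 -0.288 ]
1.55 [-0.0027 -0.0735 -0.0019  0.0009  0.0013 -0.3195]
1.7 [-0.0088 -0.0786 -0.0019  0.0009  0.0014 -0.351 ]
1.85 [-0.0157 -0.0828 -0.0019  0.0008  0.0014 -0.3826]
```

View pics/w15.png

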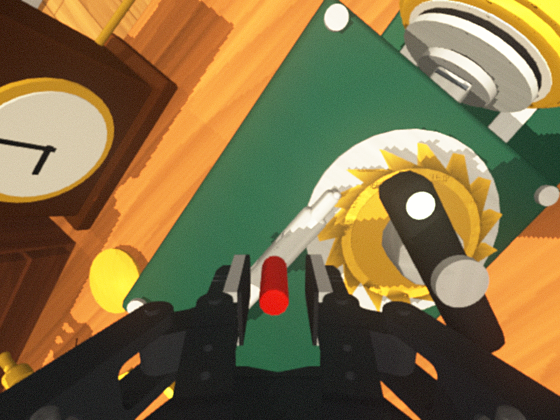

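Call:
step_arm(steps=[0.0018,-0.0017,-0.0017,0.001,0.001,-0.0083,0.55,0.0058,-0.0074,-0.0017,0.001,0.001,-0.0357,0.55,0.0094,-0.0145,-0.0018,0.001,0.001,-0.0672,0.55,0.012,-0.0221,-0.0018,0.001,0.001,-0.0987,0.55,0.0133,-0.03,-0.0018,0.001,0.001,-0.1303,0.55,0.0135,-0.038,-0.0018,0.001,0.001,-0.1618,0.55,0.0125,-0.0459,-0.0019,0.001,0.001,-0.1933,0.55])

```text
time: 10.33
tcp_pos: [0.6533, 0.0927, 0.1707]
ee_rot: [0.959, -0.178, 0.205, -0.076]
force: [-0.7, -1.1, -0.2]
grip_width: 0.228
```

Run:
```python
from h import *
s=rep(); save("wrist","w16.png")
for th in (.95,1.1,1.25,1.4,1.55,1.7,1.85,2.0): print(th,rel(*ppose(th,.022)))
```

```text
t 10.33 q [-0.01  0.36 -0.29  1.99  0.38  0.39 -2.52] ang 1.193 tcp face [0.0784 0.0608 0.0249] F tool [-0.2  1.3 -0.2] M tool [-0.314 -0.33  -0.019] grip 0.228
0.95 [-0.0043  0.0032  0.004  -0.0017 -0.0027  0.0035]
1.1 [-0.0033 -0.0047  0.004  -0.0016 -0.0027 -0.028 ]
1.25 [-0.0034 -0.0127  0.0041 -0.0016 -0.0028 -0.0596]
1.4 [-0.0047 -0.0206  0.0041 -0.0015 -0.0029 -0.0911]
1.55 [-0.0072 -0.0282  0.0041 -0.0014 -0.0029 -0.1226]
1.7 [-0.0108 -0.0353  0.0041 -0.0013 -0.0029 -0.1542]
1.85 [-0.0154 -0.0418  0.0041 -0.0012 -0.003  -0.1857]
2.0 [-0.0209 -0.0476  0.0041 -0.0011 -0.003  -0.2172]
```

View pics/w16.png

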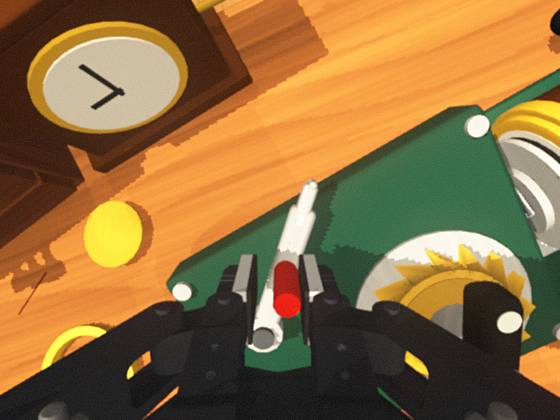

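The pawl is lifted well clear, with the pin at (287,300) against the right-hand finger. I'll carry it on past the balance point.

Call:
step_arm(steps=[-0.0033,-0.0047,0.002,-0.0016,-0.0027,-0.028,0.55,-0.0034,-0.0127,0.003,-0.0016,-0.0028,-0.0596,0.55,-0.0047,-0.0206,0.003,-0.0015,-0.0029,-0.0911,0.55,-0.0072,-0.0282,0.003,-0.0014,-0.0029,-0.1226,0.55,-0.0108,-0.0353,0.003,-0.0013,-0.0029,-0.1542,0.55,-0.0154,-0.0418,0.003,-0.0012,-0.003,-0.1857,0.55,-0.0209,-0.0476,0.003,-0.0011,-0.003,-0.2172,0.55,-0.0209,-0.0476,0.003,-0.0011,-0.003,-0.2172,0.55])

```text
time: 11.05
tcp_pos: [0.6511, 0.1338, 0.1701]
ee_rot: [0.976, 0.043, 0.214, -0.028]
force: [-0.0, -0.1, 0.2]
grip_width: 0.226
```

Run:
```python
from h import *
s=rep(); save("wrist","w17.png")
print(rel(*ppose(2.0,.022)), rel(*ppose(2.05,.022)))
```

```text
t 11.05 q [-0.02  0.37 -0.37  1.97  0.51  0.43 -2.25] ang 0.739 tcp face [0.0825 0.1016 0.0223] F tool [ 0.1  0.1 -0.2] M tool [-0.038 -0.424 -0.002] grip 0.226
[ 0.0023 -0.0003  0.0001 -0.0001  0.0011 -0.0043] [ 0.0012 -0.0028  0.0001 -0.0001  0.0011 -0.0148]
```

View pics/w17.png

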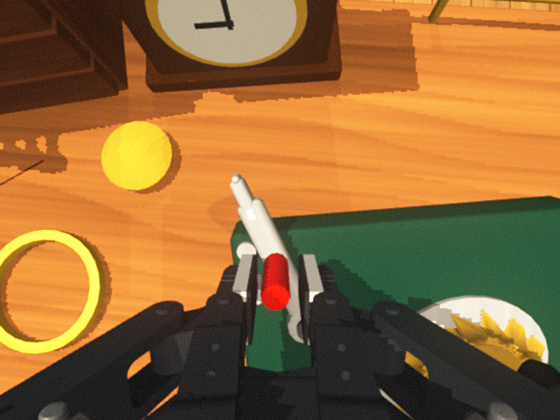

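Call:
step_arm(steps=[0,-0.002,0,0,0,0,0.4,0,-0.002,0,0,0,0,0.3,0,-0.002,-0.04,0,0,0,0.3,0,-0.002,-0.09,0,0,0,0.3,0,-0.002,-0.13,0,0,0,0.3,0,-0.002,-0.13,0,0,0,0.3])

```text
time: 11.6
tcp_pos: [0.6122, 0.1275, 0.2638]
ee_rot: [0.975, 0.041, 0.217, -0.028]
force: [0.3, 1.0, 0.4]
grip_width: 0.352
```

Run:
```python
from h import *
s=rep(); save("wrist","w18.png"); T=pose(s)
im=cv2.imread('pics/w18.png').astype(int);m=(im[...,2]>225)&(im[...,1]<70)
v,u=np.nonzero(m); c=env.get_calibration("wrist")
o,d=ray(c,(u.mean(),v.mean()),T); t=((F0+.048*N-o)@N)/(d@N); p=o+t*d; f=np.array([(p-F0)@FX,(p-F0)@FY]); print("pin",f, "pawl ang",np.arctan2(f[0]-PV[0],-(f[1]-PV[1]))-A0)
```

```text
t 11.6 q [ 0.09  0.2  -0.49  1.97  0.33  0.58 -2.09] ang 0.743 tcp face [0.0865 0.1021 0.1239] F tool [ 0.5 -1.  -0.1] M tool [-0.024 -0.431 -0.02 ] grip 0.352
pin [0.08400127 0.10818163] pawl ang 2.165462757181966
```

View pics/w18.png

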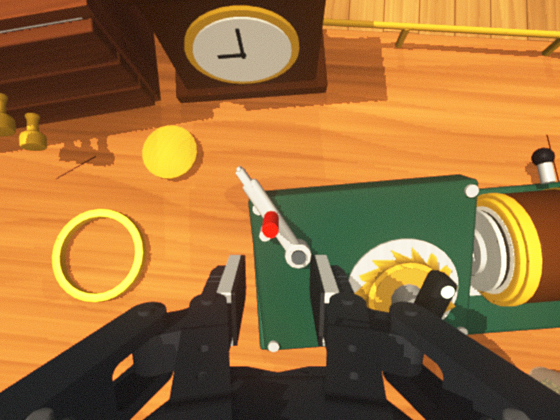

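Run:
```python
from h import *
print(rel(*kpose(1.0,-.026,.12)))
```

```text
[-0.1347  0.1361  0.002   0.0002 -0.0013  0.1224]
```

Call:
step_arm(steps=[-0.135,0.136,0.002,0,0,0.122,0,-0.135,0.136,0.002,0,0,0.122,0,-0.135,0.136,0.002,0,0,0.122,0,-0.135,0.136,0.002,0,0,0.122,0,-0.135,0.136,0.002,0,0,0.122,0,-0.135,0.136,0.002,0,0,0.122,0])

```text
time: 12.15
tcp_pos: [0.5287, 0.017, 0.209]
ee_rot: [0.973, -0.085, 0.207, -0.054]
force: [0.8, 0.1, -0.1]
grip_width: 0.501
```

Run:
```python
from h import *
s=rep(); print(np.abs(s["joint_velocities"]).max()); save("wrist","w19.png"); T=pose(s)
im=cv2.imread('pics/w19.png'); g=(im.min(2)>185).astype(np.uint8)
c=env.get_calibration("wrist"); Ti=np.linalg.inv(T@np.array(c["T_tool_cam"])); K=np.array(c["camera_matrix"])
def px(p): q=K@(Ti@np.r_[p,1])[:3]; return q[:2]/q[2]
def onface(uv,h):
    o,d=ray(c,uv,T); t=((F0+h*N-o)@N)/(d@N); p=o+t*d-F0; return np.array([p@FX,p@FY])
n,l,st,ce=cv2.connectedComponentsWithStats(g)
for a in (.95,1.0,1.05,1.1,1.15): print(a,px(fp(.0308*np.cos(B0+a),-.0308*np.sin(B0+a),.0562)).round(1))
print("cap",px(fp(0,0,.0604)))
for k in range(1,n):
    if st[k,4]>40: print(ce[k].round(1),st[k,4],onface(ce[k],.0562).round(4))
print(rel(*kpose(1.0,-.026,.12)))
```

```text
t 12.15 q [ 0.29  0.11 -0.46  2.21  0.1   0.4  -1.98] ang 1.001 tcp face [-0.0285  0.0077  0.117 ] F tool [ 0.6 -0.2  0.4] M tool [-0.115 -0.374 -0.036] grip 0.501
0.05334131477093996
0.95 [270.5 133.1]
1.0 [273.1 133. ]
1.05 [275.7 133.1]
1.1 [278.3 133.3]
1.15 [280.9 133.6]
cap [273.17434355 185.76915383]
[443.    9.3] 106 [ 0.0588 -0.1183]
[306.4  26.7] 183 [ 0.0757 -0.0467]
[379.5 104.8] 480 [ 0.0231 -0.0736]
[60.9 91.2] 720 [0.0918 0.0954]
[365.9 111. ] 260 [ 0.0225 -0.0653]
[252.8 145.8] 2795 [0.0261 0.0035]
[127.3 148. ] 529 [0.0502 0.0744]
[276.2 133.3] 201 [ 0.0282 -0.0121]
[ 90.7 139.6] 123 [0.062  0.0925]
[543.4 156.5] 228 [-0.0391 -0.159 ]
[334.5 162.5] 61 [ 0.0001 -0.0394]
[270.6 183.7] 812 [0.001  0.0014]
[392.  170.8] 105 [-0.0166 -0.0709]
[359.  202.6] 123 [-0.0291 -0.0466]
[287.4 225. ] 62 [-0.0278  0.0005]
[528.9 251.2] 292 [-0.0984 -0.1421]
[161.1 270.1] 97 [-0.0291  0.0898]
[189.4 273.8] 128 [-0.038   0.0733]
[347.3 298.1] 74 [-0.0913 -0.0206]
[ 0.003  -0.0011 -0.0037  0.0007  0.0015  0.0006]
```

View pics/w19.png

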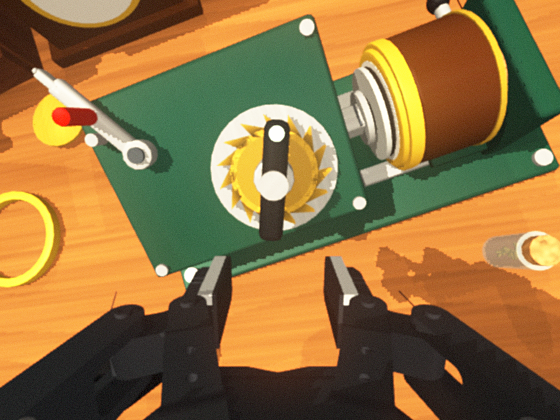

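Run:
```python
from h import *
print(rel(*kpose(1.05,-.026,.12)),rel(*kpose(1.05,-.026,.032)))
```

```text
[ 0.0031 -0.0028 -0.0037  0.0008  0.0015  0.0245] [ 0.0034 -0.003   0.1136  0.0008  0.0015  0.0245]
```

Call:
step_arm(steps=[0.0032,-0.0029,0.03,0.0008,0.0015,0.0245,0,0.0032,-0.0029,0.06,0.0008,0.0015,0.0245,0,0.0033,-0.003,0.09,0.0008,0.0015,0.0245,0,0.0034,-0.003,0.1136,0.0008,0.0015,0.0245,0,0.0034,-0.003,0.1136,0.0008,0.0015,0.0245,0])

```text
time: 12.62
tcp_pos: [0.5677, 0.0285, 0.1312]
ee_rot: [0.971, -0.107, 0.206, -0.061]
force: [-0.6, 0.4, -0.8]
grip_width: 0.496
```

Run:
```python
from h import *
s=rep(); save("wrist","w20.png")
print(rel(*kpose(1.05,-.026,.032)))
```

```text
t 12.62 q [ 0.12  0.29 -0.31  2.21  0.36  0.23 -2.28] ang 1.047 tcp face [-0.0247  0.0122  0.0294] F tool [-1.  -0.2  0.5] M tool [-0.193 -0.466  0.029] grip 0.496
[ 0.0014  0.0023 -0.0016 -0.0005  0.0015  0.0016]
```

View pics/w20.png

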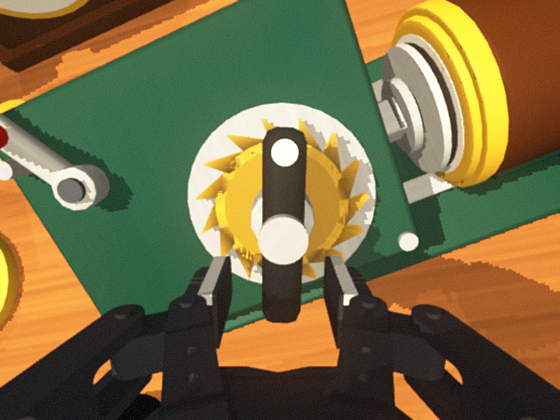

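Call:
step_arm(steps=[0.0014,0.0023,-0.0016,-0.0005,0.0015,0.0016,0,0.0014,0.0023,-0.0016,-0.0005,0.0015,0.0016,1,0.0014,0.0023,-0.0016,-0.0005,0.0015,0.0016,1,0.0014,0.0023,-0.0016,-0.0005,0.0015,0.0016,1,0.0014,0.0023,-0.0016,-0.0005,0.0015,0.0016,1,0.0014,0.0023,-0.0016,-0.0005,0.0015,0.0016,1], grip_force=30)

```text
time: 13.17
tcp_pos: [0.5678, 0.0253, 0.1368]
ee_rot: [0.97, -0.109, 0.21, -0.061]
force: [-4.2, 2.6, 7.3]
grip_width: 0.186
```

Run:
```python
from h import *
s=rep()
```

```text
t 13.17 q [ 0.12  0.28 -0.31  2.22  0.36  0.23 -2.28] ang 1.051 tcp face [-0.0228  0.0091  0.0346] F tool [-1.4 -2.9 -8.2] M tool [ 0.514 -0.788 -0.065] grip 0.186
```

Call:
step_arm(steps=[0,0.0017,0,0,0,-0.0239,1,0.0004,0.0052,0,0,0,-0.0716,1,0.0011,0.0086,0,0,0,-0.1194,1,0.0021,0.0119,0,0,0,-0.1671,1,0.0034,0.0151,0,0,0,-0.2149,1,0.0051,0.0181,0,0,0,-0.2626,1,0.0071,0.021,0,0,0,-0.3104,1,0.0071,0.021,0,0,0,-0.3104,1])

```text
time: 13.83
tcp_pos: [0.5698, 0.0094, 0.1364]
ee_rot: [0.953, 0.209, 0.219, 0.01]
force: [-5.4, 5.4, 7.5]
grip_width: 0.178
```

Run:
```python
from h import *
s=rep();print(tau(s)); save("wrist","w21.png")
```

```text
t 13.83 q [ 0.33  0.31 -0.51  2.2   0.52  0.26 -1.74] ang 0.395 tcp face [-0.0236 -0.0069  0.0347] F tool [ 0.9 -6.3 -8.6] M tool [ 1.484 -0.109 -0.172] grip 0.178
-0.008858597449283967
```

View pics/w21.png

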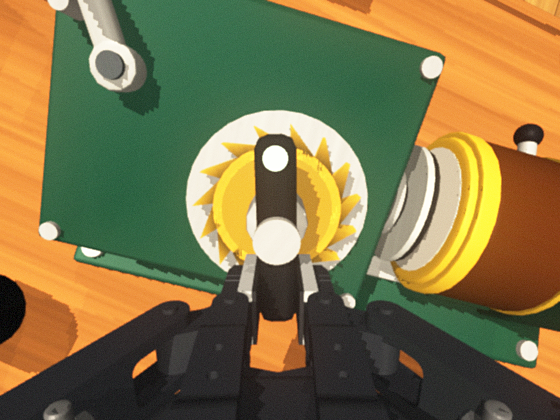

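Call:
step_arm(steps=[0,0.0014,0.0003,0,0,-0.0239,1,0.0004,0.0048,0.0003,0,0,-0.0716,1,0.0011,0.0081,0.0003,0,0,-0.1194,1,0.0015,0.0097,0.0003,0,0,-0.1432,1,0.0015,0.0097,0.0003,0,0,-0.1432,1])

```text
time: 14.3
tcp_pos: [0.5736, 0.0033, 0.1377]
ee_rot: [0.911, 0.348, 0.215, 0.042]
force: [-7.0, 3.5, 11.0]
grip_width: 0.18
```

Run:
```python
from h import *
s=rep();print(tau(s)); print(rel(KN+.12*N-.11*FY,facerot(np.radians(0))))
```

```text
t 14.3 q [ 0.42  0.33 -0.59  2.19  0.59  0.28 -1.49] ang 0.097 tcp face [-0.0206 -0.0136  0.0346] F tool [  1.6  -4.5 -12.7] M tool [ 1.531  0.208 -0.139] grip 0.18
-0.022380889040808788
[-0.0438  0.1243 -0.1736  0.0012 -0.0027  0.2662]
```

Call:
step_arm(steps=[0,0,0,0,0,0,0,0,0,0,0,0,0,0,0,0,0,0,0,0,0,0,0,-0.05,0,0,0,0,0,0,-0.1,0,0,0,0,-0.044,0.124,-0.174,0,-0.003,0.266,0,-0.044,0.124,-0.174,0,-0.003,0.266,0,-0.044,0.124,-0.174,0,-0.003,0.266,0,-0.044,0.124,-0.174,0,-0.003,0.266,0,-0.044,0.124,-0.174,0,-0.003,0.266,0])

```text
time: 15.13
tcp_pos: [0.5537, -0.1031, 0.2642]
ee_rot: [0.974, 0.076, 0.215, -0.017]
force: [-0.5, 1.2, 0.0]
grip_width: 0.5
```

Call:
step_arm(steps=[0,0,0,0,0,0,0,0,0,0,0,0,0,0])

```text
time: 15.3
tcp_pos: [0.5529, -0.0997, 0.2627]
ee_rot: [0.973, 0.082, 0.214, -0.017]
force: [-0.2, 1.0, 0.0]
grip_width: 0.501
```

Run:
```python
from h import *
s=rep(); T=pose(s); save("wrist","w22.png")
edges('pics/w22.png',T,range(130,220,20),240)
a=cv2.imread('pics/w22.png')[100:240,170:330]; cv2.imwrite('pics/w22z.png',cv2.resize(a,None,fx=4,fy=4,interpolation=cv2.INTER_CUBIC))
save("top","t22.png")
```

```text
t 15.3 q [ 0.93  0.15 -0.84  2.05 -0.    0.57 -1.29] ang 0.657 tcp face [-0.0023 -0.1115  0.164 ] F tool [-0. -1. -0.] M tool [ 0.041 -0.419  0.017] grip 0.501
pics/w22.png 130 266 281 [ 0.0559 -0.1159  0.1252] [(np.int64(22), np.int64(64), np.int64(126)), (np.int64(28), np.int64(81), np.int64(150)), (np.int64(28), np.int64(76), np.int64(145)), (np.int64(30), np.int64(76), np.int64(145)), (np.int64(28), np.int64(76), np.int64(145))]
pics/w22.png 150 267 282 [ 0.0343 -0.1166  0.1313] [(np.int64(35), np.int64(83), np.int64(157)), (np.int64(34), np.int64(91), np.int64(167)), (np.int64(39), np.int64(89), np.int64(168)), (np.int64(39), np.int64(89), np.int64(168)), (np.int64(32), np.int64(86), np.int64(164))]
pics/w22.png 170 266 282 [ 0.0161 -0.1165  0.1298] [(np.int64(33), np.int64(77), np.int64(149)), (np.int64(48), np.int64(99), np.int64(172)), (np.int64(46), np.int64(96), np.int64(167)), (np.int64(43), np.int64(97), np.int64(170)), (np.int64(39), np.int64(92), np.int64(168))]
pics/w22.png 190 266 282 [-0.0006 -0.1165  0.1225] [(np.int64(21), np.int64(59), np.int64(122)), (np.int64(23), np.int64(71), np.int64(136)), (np.int64(29), np.int64(77), np.int64(142)), (np.int64(30), np.int64(74), np.int64(140)), (np.int64(29), np.int64(73), np.int64(141))]
pics/w22.png 210 267 281 [-0.0166 -0.1157  0.1069] [(np.int64(24), np.int64(60), np.int64(107)), (np.int64(22), np.int64(59), np.int64(109)), (np.int64(21), np.int64(54), np.int64(106)), (np.int64(8), np.int64(48), np.int64(105)), (np.int64(22), np.int64(56), np.int64(110))]
```

View pics/w22.png

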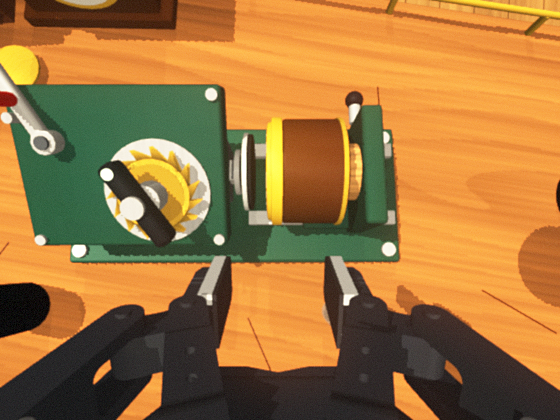

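View pics/w22z.png

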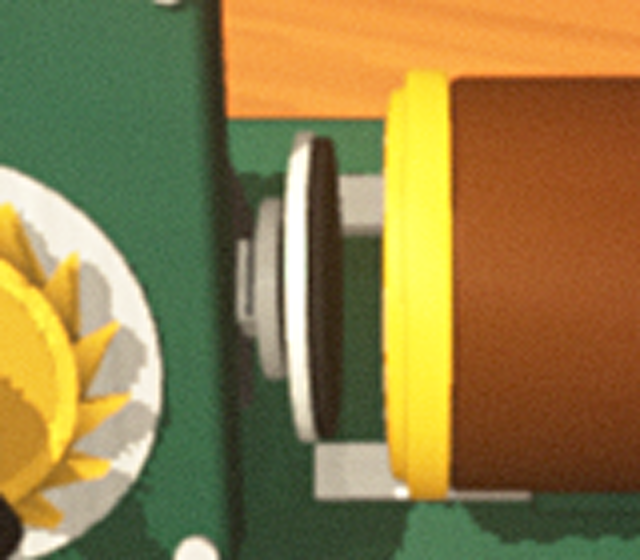

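View pics/t22.png

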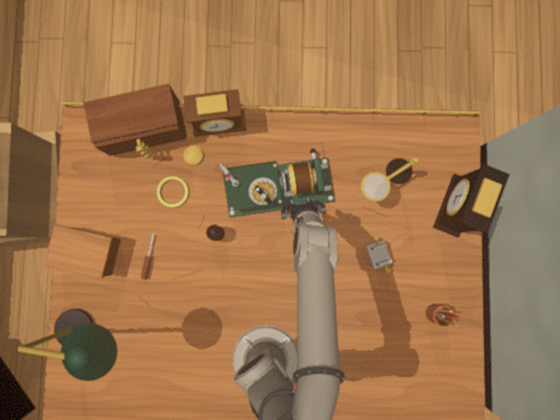

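The final views agree:
- The gold bezel sits against the walnut with no gap, its back edge at −0.1165.
- The pad stands about 13.7 mm clear of the bezel.
- The pawl is over on its stop.
- The arm is clear and touching nothing.

I'm handing in.

Run:
```python
from h import *
print(env.get_state()["time"]); print(env.finish_job())
```

```text
15.4
the job is handed in; nothing more can be done
None
```

I pressed the bezel fully home, threw the pawl over onto its stop and wound the ram back. I handed the job in at 15.4 s with the arm clear of the press.

- **Pressing:** I turned the knob clockwise about 1.22 rad, two clicks and part of a third, holding the bar's tail end. I stopped when the bezel no longer moved as the knob turned on.
- **Bezel:** it moved 10 mm, and no steel shows between it and the case.
- **Buffer:** I estimate it was squeezed about 4 mm at most, under the 6.5 mm limit. I worked that out from the knob angle.
- **Pawl:** it measured 2.17 rad after I let it go, against its stop at 2.18, and was still over in the last pictures. I only turned the knob back after that.
- **Ram:** the knob is back at about 0.1 rad, and the pad is about 13.7 mm clear of the bezel.
- **Other things:** most looked unmoved from above. The arm hid the vial in the last pictures, but it was standing upright in an earlier one and I never went near it.

**Checks that disagreed:** the torque readings were noisy, 0.06–0.18 N m while still and up to 0.30 while moving. I therefore judged "home" mainly from the pictures. After I let go, the knob rested at about 1.05 rad rather than springing right back to the second tooth at 0.84.

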